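Take out the feed rollers and chock them

TASK

The rubber feed rollers of the green batten feeder are due for re-covering. Unlock the yellow access panel by turning its red key a full quarter turn clockwise, swing the panel up and over past upright so that it stays open, then lift out every roller there is and lay each one across the sloping outfeed table, square against the nose of a rubber wedge of its own, which you set down first with its nose pointing up the slope, in the middle of the table's width, so that the roller stays put when you let go. No roller may lie against the stop pegs or another roller, or drop to the bench, and the wax tin, glue bottle and sanding block stay where they are.

Things in the scene. Friction and masses are not known exactly. Their poses are not given: they have to be found in the camera images.
- feeder: green batten feeder on the bench, 200 mm (x) x 260 mm (y) x 88 mm high without the panel, grey motor behind it (to 280 mm in +x, 97 mm high); origin at the centre of its underside. Three roller places at y = -50, +20, +90 mm, roller axes along x at 106 mm height (26 mm clear between neighbours); the casing walls end 88 mm high, 18 mm below the axes
- key (a joint): the red key in the cam lock: 0 locked, grows to 1.571 rad (limit) as it is turned clockwise seen from above; free from about 1.2 rad; below that the cam holds the panel shut. Stays where it is left; turns against about 0.06 N m. May start a little off 0
- key_grip (a point): middle of the key's red wing, on its upright turning axis, 26 mm above the panel's top. The wing is 44 mm long x 10 mm thick x 22 mm high; at key = 0 its length lies along the feeder's x (parallel to the hinge), so the fingers close across it along the feeder's y
- panel (a joint): the yellow access panel (a hood 200 x 260 x 54 mm, 0.45 kg): 0 shut, grows as it opens upward and over to the left, 1.571 upright, limit 1.9 rad. The hinge is stiff: the panel stays at any angle it is left at; swinging it by the handle takes 4 to 7 N
- panel_hinge (a point): middle of the panel's hinge line, which runs along the feeder's x; at y = +130 mm, z = 88 mm in the feeder's frame
- panel_handle (a point): middle of the panel's black round handle bar, 12 mm diameter, 90 mm long, parallel to the hinge, its axis 35 mm above the panel's top face; with the panel shut it lies 190 mm towards the feeder's -y and 89 mm up from the hinge line (and 30 mm towards -x of the panel's middle)
- outfeed: sloping outfeed table, plywood top 150 mm (x) x 420 mm (y), side rails rising 3 mm above it; origin at the centre of its underside on the bench, axes level. The top surface is 45 mm up at the middle and falls towards -y: height = 45 mm + 0.080 y (0.08 rad about x). Rollers roll freely down it
- stop_pegs: two upright steel pegs, 14 mm diameter, 35 mm tall, at x = +-45 mm near the outfeed table's low end; origin midway between them, on the table surface at y = -197 mm of the outfeed's frame
- roller_1: feed roller: black rubber sleeve 44 mm diameter x 120 mm, grey band near each end, on a 16 mm steel shaft 170 mm long; about 0.5 kg. Origin at its middle on its axis; its x runs along the axis (y and z turn as it rolls). Starts with its shaft ends in open-topped V bearings under the panel; lifts straight up. Absent in some runs (bearings empty)
- roller_2: feed roller: black rubber sleeve 44 mm diameter x 120 mm, grey band near each end, on a 16 mm steel shaft 170 mm long; about 0.5 kg. Origin at its middle on its axis; its x runs along the axis (y and z turn as it rolls). Starts with its shaft ends in open-topped V bearings under the panel; lifts straight up. Absent in some runs (bearings empty)
- roller_3: feed roller: black rubber sleeve 44 mm diameter x 120 mm, grey band near each end, on a 16 mm steel shaft 170 mm long; about 0.5 kg. Origin at its middle on its axis; its x runs along the axis (y and z turn as it rolls). Starts with its shaft ends in open-topped V bearings under the panel; lifts straight up. Absent in some runs (bearings empty)
- wedge_1: orange rubber wedge, 60 mm long x 50 mm wide, 4 mm high at its nose, 15 mm at its back (black band on top there), 0.06 kg. Origin at the centre of its underside; nose at -x (30 mm from the origin), back at +x, sides at y = +-25 mm. A roller resting on the outfeed table against the nose has its axis about 43 mm from the wedge's origin (to -x), 22 mm above the table
- wedge_2: orange rubber wedge, 60 mm long x 50 mm wide, 4 mm high at its nose, 15 mm at its back (black band on top there), 0.06 kg. Origin at the centre of its underside; nose at -x (30 mm from the origin), back at +x, sides at y = +-25 mm. A roller resting on the outfeed table against the nose has its axis about 43 mm from the wedge's origin (to -x), 22 mm above the table
- wedge_3: orange rubber wedge, 60 mm long x 50 mm wide, 4 mm high at its nose, 15 mm at its back (black band on top there), 0.06 kg. Origin at the centre of its underside; nose at -x (30 mm from the origin), back at +x, sides at y = +-25 mm. A roller resting on the outfeed table against the nose has its axis about 43 mm from the wedge's origin (to -x), 22 mm above the table
- wax_tin: blue tin 72 mm diameter x 55 mm high beyond the feeder and table, to be left alone; origin at the centre of its underside
- glue_bottle: white bottle with a red cap, 52 mm diameter x 130 mm high, to be left alone; origin at the centre of its underside
- sanding_block: cork block 65 x 110 x 35 mm on the bench in front of the feeder, to be left alone; origin at the centre of its underside
Not all that is in view belongs to the job. What is shaped like the wedge_2 but white is not meant. Leave any brown look-alike of the wedge_3 alone.

How it is judged:
By the outcome, as a careful person would: the job done as asked, in the order asked, and still so for the second after the job is handed in, with the robot touching nothing.
Of roller_1, roller_2, roller_3 only 2 to 3 are there at a start; the rules pass over those that are not, and their reading is None.
At some moment in a run one of wedge_1, wedge_2, wedge_3 may be knocked a few centimetres aside while the robot is not near it.
It also fails if it takes over 210 s, if anything falls off the work surface, if the arm or the gripper's body presses on something with over 40 N, if the wrist force passes 120 N, or if a joint passes its speed limit or range.

ROBOT

A 6-joint arm with a two-finger parallel gripper is mounted at the origin on the work surface. World frame = base frame: x ahead of the robot, y to its left, z up, the work surface at z = 0. Lengths are in mm, angles in rad, forces in N, time in s.
With the tool pointing down it reaches from about 300 to 775 mm from the base axis. Payload 14.6 kg.
Tool frame: the origin (TCP) lies on the centre line of the jaws, within the pads' length; the fingertips stand ahead of it and the grasp point (between the pads) is the TCP (manip.tip_reach is the z of the fingertips in the tool frame, in mm); z points along the fingers, y is the direction in which the jaws open and shut (so a half turn about z gives the same grasp; the last joint's range is limited). The gripper opens to 94 mm and grips with 3 to 60 N. Pads are 16 mm wide; open, the fingers measure 119 mm over their backs; the gripper's body (75 mm by 177 mm) begins 78 mm behind the grasp point.
Start: joints at [1.072, 0.3, 1.521, -0, 1.321, -0.067], TCP at [230.175, 499.509, 224.446] pointing down, gripper open.
Joint ranges: [-3.03, 3.03], [-0.79, 2.21], [0.23, 2.52], [-1.04, 4.18], [0, 3.07], [-2.55, 2.55]. Speed limits (rad/s): [2.22, 2.22, 2.57, 3.14, 3.14, 3.14].

INTERFACE

Orientations are given as [roll, pitch, yaw] about the fixed x, y, z axes, in that order (R = Rz(yaw) Ry(pitch) Rx(roll)).
In Python, from cell import manip, camera, search_frame, masks_of, tip_of gives the robot as it stands.
- The arm moves only by the tool send_rows, never from a script. Its argument "plan" is a list of rows, each an object with "travel": the shift along the tool's x, y, z in mm, a list of three; "delta_rot": the turn, a rotation vector about the tool's x, y, z in degrees, a list of three; "fingers": the gripper's target within -1 to 1 (shut at 1, half-way at 0, fully open at -1). In form: [{"travel": [dx, dy, dz], "delta_rot": [wx, wy, wz], "fingers": fingers}, ...]. A call has 1 to 20 rows; each row shifts and turns the commanded pose from where the row before left it, along the tool's axes as they then stand; what a row does not reach is not made up. A row lasts 1/8 s, in which the tool goes at most 62.5 mm and 10.7 degrees, less where a joint would pass 70% of its speed; a pose out of reach is approached as far as the arm can. A call is refused whole if a number of a shift passes 62.5 or a number of a turn 10.7, either way. A call with a gripper value outside its range is refused whole. The fingers move at their own pace and stop on an object; "grip_force" is the grip in N (left out, the last holds). Time passes only in rows, so rows that do not move let the fingers close. It gives the time, the measured TCP pose, the force and the opening at its end, in the units of the state.
- manip.read_state(): the state, without advancing time (a new reading comes with each control period).
- camera(name): name is "scene" or "side" or "wrist"; returns a dict with "color" (420x560x3 uint8, red, green, blue), "z_map" (420x560 float32, mm along the optical axis (not along the pixel's ray), 0 where there is no reading), "fov_y" (degrees; the focal length in pixels is half the picture's height over the tangent of half this angle, whatever the lens; pixels are square), "cx", "cy" (the principal point, pixels), "k1" (the pictures are not rectified: a ray, as slopes to the right and down, at radius r is drawn at 1 + k1 r^2 times it, then the intrinsics apply), "world_from_camera" (4x4, takes a point from camera to world coordinates); the wrist camera has in their place "tool_from_camera" (4x4, takes a point from camera to tool coordinates, whose origin is the TCP and whose axes are the flange's). Camera axes: x right, y up, looking along -z (the intrinsics and any distortion apply to the point x, -y, -z); pixel columns grow to the right and rows downward; lengths in mm; the calibration is good to about 2 mm. A picture is of the moment at which its call begins: read the wrist's pose just before it.
- manip.sign_off(): hands the job in, once; it reports no verdict.
Trained networks look in the newest picture that a camera, given by its name, has taken for a name from the list of things; names that differ only in an ending like _2 or _b are one class to them, and where a whole thing is asked for, a point or a joint stands for the part that bears it (a point fixed in the world has none). Each returns a list of dicts, best first, with "confidence" (0 to 1); they miss things now and then, are a little off and sometimes report something else, mostly with a low value. They report only what shows in the picture. A call takes as long as a camera call. They do not tell look-alikes from the thing itself.
- search_frame(name, camera): "at" ([x, y, z] in mm, in the coordinates of the camera as it stood for that picture, good to about 4 mm: the middle of the surface that is visible of it).
- masks_of(name, camera): "region" (420x560 bool, what is visible of it).
- tip_of(name, camera): "at" ([x, y, z] in mm, in the coordinates of the camera as it stood for that picture, good to about 4 mm: a listed point, or the origin of a listed thing).
The state is a dict: "clock": time; "joints": joint angles; "qd": joint speeds; "effort": joint torques, N m; "eef_pos": TCP position; "eef_rot": TCP orientation; "wrist_force": force on the tool from outside, world axes, zero at the start; "moment": the same for the moment, N m; "finger_gap": finger opening in mm.
Only numpy, scipy, OpenCV 4.12 (cv2) and the standard library are available. Lean on these libraries where they do the work, as an engineer would, in place of code of your own. Each camera call takes 0.05 s, during which the arm holds its last target. There are 200 camera calls.

## Working session

There is one attempt and no reset: what is moved stays moved. The work goes in short steps, Python scripts to look and compute and a tool call to move; the robot and the scene stay as the last step left them, time stands still between calls to the robot, and variables do not carry over. Pictures are saved under pics/ and viewed, about 12 in all and at most 16, crops included, and the job is handed in when it is done.

Besides the shell and the picture viewer there is one more tool, called after "Emit:" as name(argument=value, ...), one argument or row to a line, values as JSON. send_rows: Moves the arm, as the interface text tells. Its arguments: {"type":"object","properties":{"plan":{"type":"array"},"grip_force":{"type":"number"}},"required":["plan"]}

```bash
ls; mkdir -p pics; cat > h.py <<'E'
import numpy as np, cv2
from cell import manip, camera, search_frame, masks_of, tip_of
from scipy.spatial.transform import Rotation as R
def tool():
    s=manip.read_state(); T=np.eye(4); T[:3,:3]=R.from_euler('xyz',s['eef_rot']).as_matrix(); T[:3,3]=s['eef_pos']; return T
def shot(n):
    T=tool(); c=camera(n); c['W']=c['world_from_camera'] if n!='wrist' else T@np.array(c['tool_from_camera']); c['W']=np.array(c['W']); return c
def w(c,p): return (c['W']@np.append(p,1))[:3]
def cloud(c,stride=1):
    h,wd=c['z_map'].shape; f=h/2/np.tan(np.radians(c['fov_y'])/2)
    v,u=np.mgrid[0:h,0:wd].astype(float)
    xd=(u-c['cx'])/f; yd=(v-c['cy'])/f; x,y=xd.copy(),yd.copy()
    for _ in range(8):
        g=1+c['k1']*(x*x+y*y); x=xd/g; y=yd/g
    z=c['z_map']; P=np.stack([x*z,-y*z,-z,np.ones_like(z)],-1)
    return (P@c['W'].T)[...,:3]
def save(c,name,crop=None,s=1):
    im=cv2.cvtColor(c['color'],cv2.COLOR_RGB2BGR)
    if crop: a,b,d,e=crop; im=im[b:e,a:d]
    cv2.imwrite('pics/'+name,cv2.resize(im,None,fx=s,fy=s,interpolation=cv2.INTER_CUBIC))
def px(c,P):
    q=np.linalg.inv(c['W'])@np.append(P,1); x,y=q[0]/-q[2],-q[1]/-q[2]; g=1+c['k1']*(x*x+y*y); f=210/np.tan(np.radians(c['fov_y'])/2)
    return c['cx']+f*x*g, c['cy']+f*y*g
E
cat > a.py <<'E'
from h import *
np.set_printoptions(precision=1,suppress=True)
for n in ['scene','side']:
    c=shot(n); save(c,n+'1.png',s=1.4); print(n,c['W'][:3,3])
    for k in ['feeder','key_grip','panel_handle','panel_hinge','outfeed','stop_pegs','roller_1','wedge_1','wax_tin','glue_bottle','sanding_block']:
        print(k,[(round(d['confidence'],2),w(c,d['at']),np.round(px(c,w(c,d['at'])))) for d in tip_of(k,n)[:6]])
print(manip.read_state(), manip.tip_reach)
E
python3 a.py
```

```text
pics
scene [1468.8 -748.4 1223.2]
feeder [(0.6, array([604.4, 142.3,   2.2]), array([333., 226.]))]
key_grip [(0.4, array([661.2,  41.6, 170.9]), array([325., 211.]))]
panel_handle [(0.95, array([572.8,  88.7, 181. ]), array([318., 187.]))]
panel_hinge []
outfeed [(0.76, array([ 600. , -244. ,    0.2]), array([237., 280.]))]
stop_pegs [(0.47, array([768.1, -45. ,  -0.5]), array([322., 284.])), (0.46, array([ 586.1, -434.8,   25.6]), array([178., 302.]))]
roller_1 []
wedge_1 [(0.76, array([ 385.3, -294.6,    1.3]), array([187., 245.])), (0.67, array([ 385.4, -177.5,    2.7]), array([217., 230.])), (0.66, array([385.1, -58.5,   2.9]), array([247., 215.])), (0.64, array([ 389.8, -419.3,    2. ]), array([153., 263.])), (0.57, array([ 286.5, -449.1,   -0.2]), array([130., 249.]))]
wax_tin [(0.63, array([771.6, -48.9,   0.4]), array([322., 285.]))]
glue_bottle [(0.62, array([407. , 372.4,  -3.7]), array([344., 172.])), (0.35, array([ 602. , -241.3,   -1.4]), array([238., 280.]))]
sanding_block [(0.6, array([391.6, 202.7,  -2.7]), array([307., 187.]))]
side [  62.7 -673.5 1062.8]
feeder [(0
[... 691 characters left out ...]
 array([ 286.1, -447. ,   -2.6]), array([293., 390.])), (0.66, array([ 383. , -175.8,    1.6]), array([263., 293.]))]
wax_tin [(0.71, array([765.2, -44. ,  -2.7]), array([329., 211.]))]
glue_bottle [(0.72, array([407.7, 373.5,  -4.4]), array([185., 186.]))]
sanding_block [(0.86, array([390.4, 203.4,  -3.8]), array([203., 216.]))]
{'clock': 1.2, 'joints': array([ 1.1,  0.3,  1.5, -0. ,  1.3, -0.1]), 'qd': array([ 0.,  0., -0., -0.,  0., -0.]), 'effort': array([ -0. , -53.2, -35.3,   0.1,   0. ,   0. ]), 'eef_pos': array([230.2, 499.5, 224.4]), 'eef_rot': array([3.1, 0. , 2.7]), 'wrist_force': array([-0.5, -0.1, -0.6]), 'moment': array([ 0. ,  0. , -0.1]), 'finger_gap': 93.74665574170365} 19.0
```

View pics/side1.png

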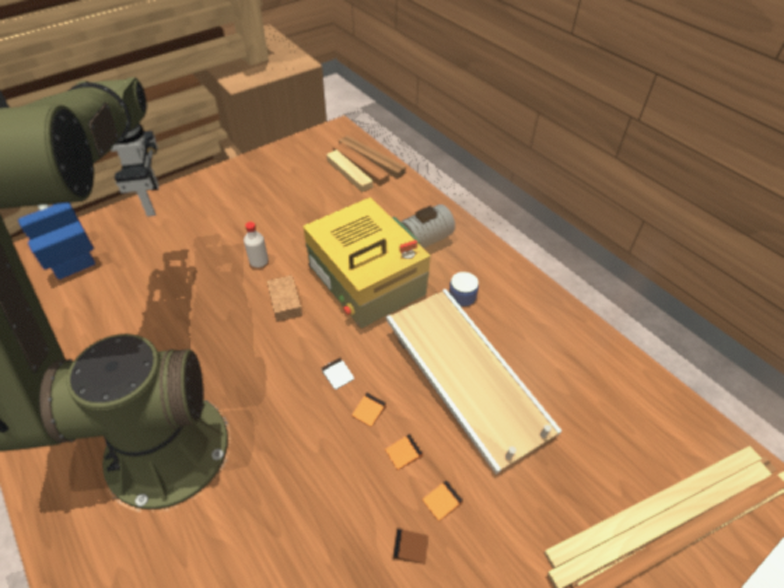

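View pics/scene1.png

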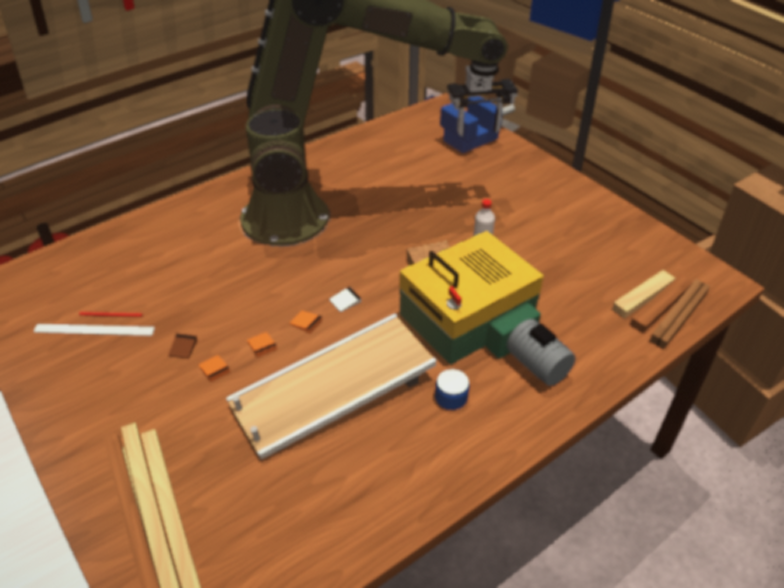

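```bash
cat > b.py <<'E'
from h import *
np.set_printoptions(precision=1,suppress=True)
for n in ['scene','side']:
    c=shot(n); P=cloud(c); hsv=cv2.cvtColor(c['color'],cv2.COLOR_RGB2HSV)
    H,S,V=[hsv[...,i].astype(int) for i in range(3)]
    def rect(m,lab,zr):
        m=m&(c['z_map']>0)&(P[...,2]>zr[0])&(P[...,2]<zr[1])
        m=cv2.morphologyEx(m.astype(np.uint8),cv2.MORPH_OPEN,np.ones((2,2)))
        k,L=cv2.connectedComponents(m)
        for i in range(1,k):
            q=P[L==i]
            if len(q)<40: continue
            r=cv2.minAreaRect(q[:,:2].astype(np.float32)); vv,uu=np.nonzero(L==i)
            print(n,lab,len(q),'ctr',np.array(r[0]),'size',np.array(r[1]),'ang',round(r[2],1),'z',np.percentile(q[:,2],[5,50,95]),'px',int(uu.mean()),int(vv.mean()),'hsv',np.median(hsv[L==i],0))
    rect((H>20)&(H<35)&(S>120),'yellow',(138,148))
    rect(((H<8)|(H>172))&(S>120)&(V>80),'red',(145,190))
    rect((H>=6)&(H<20)&(S>150),'orange',(2,40))
    m=(P[...,0]>500)&(P[...,0]<720)&(P[...,1]<-30)&(P[...,1]>-460)&(P[...,2]>20)&(P[...,2]<70)
    rect(m,'table',(20,70))
    rect(V<70,'blackhandle',(170,190))
E
python3 b.py
```

```text
scene yellow 2875 ctr [ 929.4 -283.2] size [ 305.6 1391.4] ang 36.8 z [137.6 142.2 146.6] px 338 197 hsv [ 23. 188. 230.]
scene red 44 ctr [663.8  43.3] size [12.3 35.7] ang 79.9 z [162.4 173.9 181. ] px 325 212 hsv [  4.5 207.5 163.5]
scene orange 1371 ctr [1122.3  -35.1] size [ 140.6 1579.7] ang 20.8 z [-0.  23.6 29.6] px 479 221 hsv [ 12. 166. 151.]
scene orange 229 ctr [ 388.9 -171.4] size [65.5 67.1] ang 23.7 z [ 0.4  8.3 17.4] px 219 229 hsv [ 12. 195. 191.]
scene orange 281 ctr [ 288.2 -440.4] size [61.6 81.1] ang 53.4 z [ 0.8  9.2 17.5] px 131 247 hsv [ 10. 177. 128.]
scene orange 215 ctr [ 394.2 -293.9] size [59.8 62.2] ang 86.4 z [-2.   9.3 18. ] px 188 246 hsv [ 12. 196. 173.]
scene orange 282 ctr [ 380.8 -419.7] size [60.8 91.9] ang 88.8 z [-0.3  9.3 17. ] px 153 262 hsv [ 12. 197. 189.]
scene orange 1320 ctr [ 940.3 -743.7] size [  72.3 1054.6] ang 85.6 z [24.6 30.6 35. ] px 93 366 hsv [ 12. 166. 170.]
scene table 6666 ctr [ 886.7 -498.3] size [ 428.2 1192.6] ang 47.0 z [27.4 44.2 61.4] px 235 275 hsv [ 18. 109. 227.]
scene blackhandle 60 ctr [-167.9 1278.4] size [133.9 
[... 901 characters left out ...]
nge 331 ctr [ 188.7 -559.8] size [338.7  44.8] ang 46.0 z [ 1.2  7.  12.2] px 295 390 hsv [ 12. 153. 139.]
side table 6882 ctr [ 479.4 -423. ] size [901.8 364.1] ang 53.0 z [26.7 40.9 58.3] px 338 272 hsv [ 22.  86. 240.]
side blackhandle 185 ctr [ 647.8 1347.2] size [ 30.3 305.8] ang 89.3 z [163.6 171.9 179.6] px 128 29 hsv [ 11. 141.  47.]
side blackhandle 153 ctr [157.5 365.4] size [2072.4  243. ] ang 78.1 z [163.7 170.9 179.5] px 73 45 hsv [ 11. 143.  49.]
side blackhandle 53 ctr [ 192.4 1346.8] size [87.6 20.7] ang 2.6 z [163.5 170.6 176.1] px 36 56 hsv [ 11. 142.  45.]
side blackhandle 144 ctr [  34.5 -349.5] size [ 72.  646.6] ang 11.3 z [164.1 173.7 184.7] px 99 313 hsv [28. 78. 61.]
```

The side picture, at its scale, shows five wedge shapes: white (339,373), orange (369,409), (404,451) and (442,500), and brown (411,545). The three orange ones match the description, so the white and brown ones are look-alikes. The black bands face about +x. The feeder has the key at (407,246) and the handle at (367,254). The outfeed table falls towards the pegs at (510,453) and (545,433).

I'll go look at the key from above first.

```bash
cat > p.py <<'E'
# p.py x y z yaw_deg [lean_deg about world x]: turn first, then shift, in tool axes
import sys; from h import *
np.set_printoptions(precision=2,suppress=True)
x,y,z,yaw=map(float,sys.argv[1:5]); T=tool()
L=float(sys.argv[5]) if len(sys.argv)>5 else 0
G=R.from_rotvec([np.radians(L),0,0])*R.from_euler('xyz',[np.pi,0,np.radians(yaw)])
d=(R.from_matrix(T[:3,:3]).inv()*G).as_rotvec(degrees=True)
s=manip.read_state()
print('at',T[:3,3],'rpy',np.degrees(s['eef_rot']),'q',s['joints'],'t',s['clock'],'gap',s['finger_gap'],'F',s['wrist_force'])
print('turn',d,'then travel',G.inv().apply(np.array([x,y,z])-T[:3,3]))
E
python3 p.py 600 60 370 180
```

```text
at [230.18 499.49 224.44] rpy [-180.      0.    155.26] q [ 1.07  0.3   1.52 -0.    1.32 -0.07] t 1.3 gap 94.0490097065688 F [-0.97  0.41  0.  ]
turn [ -0.     0.   -24.74] then travel [-369.82 -439.49 -145.56]
```

Emit:
send_rows(
  plan=[
    {"travel": [0, 0, -30], "delta_rot": [0, 0, -8.25], "fingers": -0.5},
    {"travel": [0, 0, -50], "delta_rot": [0, 0, -8.25], "fingers": -0.5},
    {"travel": [0, 0, -55], "delta_rot": [0, 0, -8.25], "fingers": -0.5},
    {"travel": [-40, -48, -10], "delta_rot": [0, 0, 0], "fingers": -0.5},
    {"travel": [-40, -48, 0], "delta_rot": [0, 0, 0], "fingers": -0.5},
    {"travel": [-40, -48, 0], "delta_rot": [0, 0, 0], "fingers": -0.5},
    {"travel": [-40, -48, 0], "delta_rot": [0, 0, 0], "fingers": -0.5},
    {"travel": [-40, -48, 0], "delta_rot": [0, 0, 0], "fingers": -0.5},
    {"travel": [-40, -48, 0], "delta_rot": [0, 0, 0], "fingers": -0.5},
    {"travel": [-40, -48, 0], "delta_rot": [0, 0, 0], "fingers": -0.5},
    {"travel": [-40, -48, 0], "delta_rot": [0, 0, 0], "fingers": -0.5},
    {"travel": [-40, -45, 0], "delta_rot": [0, 0, 0], "fingers": -0.5},
    {"travel": [0, 0, 0], "delta_rot": [0, 0, 0], "fingers": -0.5},
    {"travel": [0, 0, 0], "delta_rot": [0, 0, 0], "fingers": -0.5},
  ],
)

```text
clock: 3.05
eef_pos: [589.5, 71.5, 369.2]
eef_rot: [3.141, -0.0, -3.142]
wrist_force: [-0.2, 0.2, -0.1]
finger_gap: 70.5
```

```bash
cat > c.py <<'E'
from h import *
np.set_printoptions(precision=1,suppress=True)
s=manip.read_state(); print(s['eef_pos'],np.degrees(s['eef_rot']),s['joints'],s['clock'])
c=shot('wrist'); save(c,'wrist1.png',s=1.4); P=cloud(c)
for k in ['key_grip','panel_handle','panel_hinge','feeder','roller_1']:
    print(k,[(round(d['confidence'],2),w(c,d['at']),np.round(px(c,w(c,d['at'])))) for d in tip_of(k,'wrist')[:3]])
hsv=cv2.cvtColor(c['color'],cv2.COLOR_RGB2HSV); H,S,V=[hsv[...,i].astype(int) for i in range(3)]
ok=c['z_map']>0
m=((H<8)|(H>172))&(S>120)&ok&(P[...,2]>155)&(P[...,2]<195)
def pca(q,l):
    mu=np.median(q,0); q=q[np.linalg.norm(q-mu,axis=1)<150]; r=cv2.minAreaRect(q[:,:2].astype(np.float32)); e=np.linalg.eigh(np.cov(q[:,:2].T))[1][:,-1]
    print(l,len(q),'mean',q.mean(0),'rect',r,'axis deg',np.degrees(np.arctan2(e[1],e[0])))
pca(P[m],'key')
m=(V<80)&ok&(P[...,2]>160)&(P[...,2]<190); pca(P[m],'handle')
m=ok&(P[...,2]>132)&(P[...,2]<150)&(H>18)&(H<36)&(S>100); pca(P[m],'panel')
E
python3 c.py
```

```text
[589.5  71.5 369.2] [ 180.   -0. -180.] [ 0.1  0.3  1.1  0.   1.7 -1.5] 3.05
key_grip [(0.84, array([654.5,  40.6, 171.2]), array([251., 243.]))]
panel_handle [(0.87, array([573.2,  84.5, 182.4]), array([290., 176.]))]
panel_hinge []
feeder [(0.79, array([601.7, 142.8,   1.2]), array([321., 174.]))]
roller_1 [(0.47, array([ 383.6, -293.7,    3.3]), array([24., 25.]))]
key 292 mean [653.7  44.2 177.2] rect ((656.6763305664062, 43.56495666503906), (9.270322799682617, 41.70973587036133), 78.77320098876953) axis deg 169.0817130913068
handle 934 mean [567.9  84.8 182.4] rect ((569.9050903320312, 84.83599090576172), (11.877655982971191, 99.00401306152344), 87.90322875976562) axis deg 177.7711886856302
panel 29600 mean [591.  145.1 142.5] rect ((603.5737915039062, 144.3585662841797), (259.926025390625, 200.8952178955078), 87.67404174804688) axis deg 87.26130829278111
```

View pics/wrist1.png

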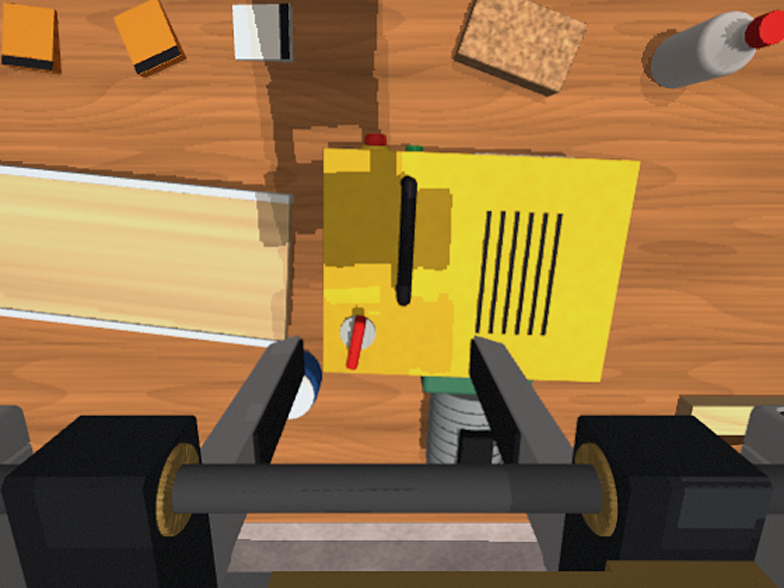

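The wrist picture shows the key at (356,340), turned about 9° clockwise already, and the handle at (406,240). The feeder yaw is about -2.3° and its centre is near (603.6,144.4). I'll grip the key next.

Emit:
send_rows(
  plan=[
    {"travel": [-34, -14, 20], "delta_rot": [0, 0, 0], "fingers": -0.4},
    {"travel": [-33, -14, 30], "delta_rot": [0, 0, 0], "fingers": -0.4},
    {"travel": [0, 0, 50], "delta_rot": [0, 0, 5.5], "fingers": -0.4},
    {"travel": [0, 0, 45], "delta_rot": [0, 0, 5.5], "fingers": -0.4},
    {"travel": [0, 0, 30], "delta_rot": [0, 0, 0], "fingers": -0.4},
    {"travel": [0, 0, 24], "delta_rot": [0, 0, 0], "fingers": -0.4},
    {"travel": [0, 0, 0], "delta_rot": [0, 0, 0], "fingers": 1},
    {"travel": [0, 0, 0], "delta_rot": [0, 0, 0], "fingers": 1},
    {"travel": [0, 0, 0], "delta_rot": [0, 0, 0], "fingers": 1},
    {"travel": [0, 0, 0], "delta_rot": [0, 0, 0], "fingers": 1},
    {"travel": [0, 0, 0], "delta_rot": [0, 0, 0], "fingers": 1},
    {"travel": [0, 0, 0], "delta_rot": [0, 0, 0], "fingers": 1},
  ],
  grip_force=15,
)

```text
clock: 4.85
eef_pos: [657.1, 45.1, 170.6]
eef_rot: [3.138, 0.001, 2.95]
wrist_force: [5.7, 18.3, -3.0]
finger_gap: 9.8
```

Emit:
send_rows(
  plan=[
    {"travel": [0, 2.5, 0], "delta_rot": [0, 0, 0], "fingers": 1},
    {"travel": [0, 0, 0], "delta_rot": [0, 0, 9], "fingers": 1},
    {"travel": [0, 0, 0], "delta_rot": [0, 0, 9], "fingers": 1},
    {"travel": [0, 0, 0], "delta_rot": [0, 0, 9], "fingers": 1},
    {"travel": [0, 0, 0], "delta_rot": [0, 0, 9], "fingers": 1},
    {"travel": [0, 0, 0], "delta_rot": [0, 0, 9], "fingers": 1},
    {"travel": [0, 0, 0], "delta_rot": [0, 0, 9], "fingers": 1},
    {"travel": [0, 0, 0], "delta_rot": [0, 0, 9], "fingers": 1},
    {"travel": [0, 0, 0], "delta_rot": [0, 0, 9], "fingers": 1},
    {"travel": [0, 0, 0], "delta_rot": [0, 0, 9], "fingers": 1},
    {"travel": [0, 0, 0], "delta_rot": [0, 0, 2], "fingers": 1},
    {"travel": [0, 0, 0], "delta_rot": [0, 0, 0], "fingers": 1},
    {"travel": [0, 0, 0], "delta_rot": [0, 0, 0], "fingers": 1},
  ],
)

```text
clock: 6.48
eef_pos: [657.3, 45.6, 170.5]
eef_rot: [3.141, 0.0, 1.503]
wrist_force: [1.2, -0.3, 2.5]
finger_gap: 10.3
```

Emit:
send_rows(
  plan=[
    {"travel": [0, 0, 0], "delta_rot": [0, 0, 0], "fingers": 0.2},
    {"travel": [0, 0, 0], "delta_rot": [0, 0, 0], "fingers": 0.2},
    {"travel": [0, 0, 0], "delta_rot": [0, 0, 0], "fingers": 0.2},
    {"travel": [0, 0, -30], "delta_rot": [0, 0, 0], "fingers": 0.2},
    {"travel": [0, 0, -40], "delta_rot": [0, 0, 0], "fingers": 0.2},
    {"travel": [0, 0, 0], "delta_rot": [0, 0, -10.2], "fingers": -0.2},
    {"travel": [0, 0, 0], "delta_rot": [0, 0, -10.2], "fingers": -0.2},
    {"travel": [0, 0, 0], "delta_rot": [0, 0, -10.2], "fingers": -0.2},
    {"travel": [0, 0, 0], "delta_rot": [0, 0, -10.2], "fingers": -0.2},
    {"travel": [0, 0, 0], "delta_rot": [0, 0, -10.2], "fingers": -0.2},
    {"travel": [0, 0, 0], "delta_rot": [0, 0, -10.2], "fingers": -0.2},
    {"travel": [0, 0, 0], "delta_rot": [0, 0, -10.2], "fingers": -0.2},
    {"travel": [0, 0, 0], "delta_rot": [0, 0, -10.2], "fingers": -0.2},
    {"travel": [0, 0, 0], "delta_rot": [0, 0, -10], "fingers": -0.2},
    {"travel": [44, 18, 0], "delta_rot": [0, 0, 0], "fingers": -0.2},
    {"travel": [44, 18, 0], "delta_rot": [0, 0, 0], "fingers": -0.2},
    {"travel": [0, 0, 0], "delta_rot": [0, 0, 0], "fingers": -0.2},
  ],
)

```text
clock: 8.6
eef_pos: [569.0, 86.4, 240.9]
eef_rot: [3.141, 0.0, 3.102]
wrist_force: [0.7, -0.9, 0.1]
finger_gap: 56.4
```

```bash
sed -i 's/wrist1.png/wrist2.png/' c.py; python3 c.py; python3 p.py 571 85.2 178 177.7
```

```text
[569.   86.4 240.9] [180.    0.  177.7] [ 0.1  0.3  1.4  0.   1.4 -1.4] 8.6
key_grip [(0.85, array([657.4,  40.8, 169.1]), array([227., 328.]))]
panel_handle [(0.66, array([572.8,  83.2, 181.1]), array([274., 235.]))]
panel_hinge []
feeder [(0.92, array([604.6, 143.4,   0. ]), array([323., 207.]))]
roller_1 []
key 673 mean [653.1  46.8 168.9] rect ((653.2664794921875, 46.834224700927734), (37.630313873291016, 4.030617713928223), 84.04507446289062) axis deg 86.96967449295275
handle 2063 mean [565.9  85.3 182.2] rect ((593.673095703125, 75.30398559570312), (42.34806823730469, 145.09915161132812), 67.41480255126953) axis deg 177.4700093733796
panel 46889 mean [570.4 147.1 142.5] rect ((593.5609130859375, 144.42333984375), (260.3033142089844, 181.0342559814453), 87.69835662841797) axis deg 88.91026024262231
at [571.45  84.84 240.01] rpy [-179.99   -0.02  177.57] q [ 0.08  0.35  1.42 -0.    1.37 -1.44] t 8.9 gap 56.42704452035325 F [0.21 0.71 0.2 ]
turn [-0.01 -0.02 -0.13] then travel [ 0.46  0.35 62.01]
```

View pics/wrist2.png

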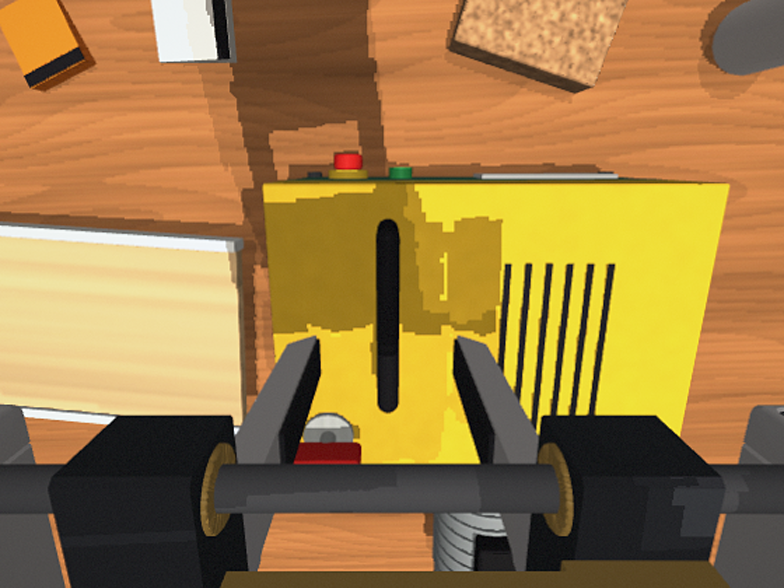

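The key now lies along the feeder's y, so it has made the full quarter turn. I'll grip the handle and work out the arc.

Emit:
send_rows(
  plan=[
    {"travel": [0, 0, 31], "delta_rot": [0, 0, 0], "fingers": -0.2},
    {"travel": [0, 0, 31], "delta_rot": [0, 0, 0], "fingers": -0.2},
    {"travel": [0, 0, 0], "delta_rot": [0, 0, 0], "fingers": 1},
    {"travel": [0, 0, 0], "delta_rot": [0, 0, 0], "fingers": 1},
    {"travel": [0, 0, 0], "delta_rot": [0, 0, 0], "fingers": 1},
    {"travel": [0, 0, 0], "delta_rot": [0, 0, 0], "fingers": 1},
    {"travel": [0, 0, 0], "delta_rot": [0, 0, 0], "fingers": 1},
    {"travel": [0, 0, 0], "delta_rot": [0, 0, 0], "fingers": 1},
  ],
  grip_force=30,
)

```text
clock: 9.9
eef_pos: [571.1, 86.8, 178.9]
eef_rot: [3.139, 0.001, 3.101]
wrist_force: [1.1, 10.9, 1.2]
finger_gap: 11.5
```

```bash
python3 p.py 571 85.2 178 177.7; python3 -c "
import numpy as np
r=np.hypot(190,89);a=np.arctan2(89,-190);l=0
p=lambda t:r*np.array([np.cos(a-np.radians(t)),np.sin(a-np.radians(t))])
for i in range(20):
    d=p(5*i+5)-p(5*i);L=np.radians(3*i)
    print(5*i+5,'y %.1f z %.1f'%(d[0]*np.cos(L)-d[1]*np.sin(L),-d[0]*np.sin(L)-d[1]*np.cos(L)), p(5*i+5).round())"
```

```text
at [571.05  86.75 178.9 ] rpy [179.85   0.07 177.65] q [ 0.09  0.4   1.5   0.    1.24 -1.44] t 9.9 gap 11.457124684716465 F [ 1.12 10.95  1.19]
turn [ 0.15  0.07 -0.05] then travel [-0.01 -1.56  0.9 ]
5 y 8.5 z -16.2 [-182.  105.]
10 y 9.0 z -15.9 [-172.  121.]
15 y 9.6 z -15.6 [-160.  135.]
20 y 10.1 z -15.2 [-148.  149.]
25 y 10.7 z -14.9 [-135.  161.]
30 y 11.2 z -14.5 [-120.  172.]
35 y 11.7 z -14.1 [-105.  182.]
40 y 12.2 z -13.7 [-88. 190.]
45 y 12.6 z -13.3 [-71. 197.]
50 y 13.1 z -12.8 [-54. 203.]
55 y 13.5 z -12.3 [-36. 207.]
60 y 13.9 z -11.9 [-18. 209.]
65 y 14.3 z -11.4 [  0. 210.]
70 y 14.7 z -10.9 [ 19. 209.]
75 y 15.1 z -10.3 [ 37. 207.]
80 y 15.5 z -9.8 [ 55. 203.]
85 y 15.8 z -9.3 [ 72. 197.]
90 y 16.1 z -8.7 [ 89. 190.]
95 y 16.4 z -8.1 [105. 182.]
100 y 16.7 z -7.6 [121. 172.]
```

Emit:
send_rows(
  plan=[
    {"travel": [0, 1.5, 0], "delta_rot": [0, 0, 0], "fingers": 1},
    {"travel": [0, 8.5, -16.2], "delta_rot": [3, 0, 0], "fingers": 1},
    {"travel": [0, 9, -15.9], "delta_rot": [3, 0, 0], "fingers": 1},
    {"travel": [0, 9.6, -15.6], "delta_rot": [3, 0, 0], "fingers": 1},
    {"travel": [0, 10.1, -15.2], "delta_rot": [3, 0, 0], "fingers": 1},
    {"travel": [0, 0, 0], "delta_rot": [0, 0, 0], "fingers": 1},
  ],
)

```text
clock: 10.65
eef_pos: [572.7, 128.8, 238.6]
eef_rot: [-2.931, 0.001, 3.101]
wrist_force: [-1.7, -4.0, 4.1]
finger_gap: 11.0
```

Emit:
send_rows(
  plan=[
    {"travel": [0, 10.7, -14.9], "delta_rot": [3, 0, 0], "fingers": 1},
    {"travel": [0, 11.2, -14.5], "delta_rot": [3, 0, 0], "fingers": 1},
    {"travel": [0, 11.7, -14.1], "delta_rot": [3, 0, 0], "fingers": 1},
    {"travel": [0, 12.2, -13.7], "delta_rot": [3, 0, 0], "fingers": 1},
    {"travel": [0, 12.6, -13.3], "delta_rot": [3, 0, 0], "fingers": 1},
    {"travel": [0, 13.1, -12.8], "delta_rot": [3, 0, 0], "fingers": 1},
    {"travel": [0, 13.5, -12.3], "delta_rot": [3, 0, 0], "fingers": 1},
    {"travel": [0, 13.9, -11.9], "delta_rot": [3, 0, 0], "fingers": 1},
    {"travel": [0, 14.3, -11.4], "delta_rot": [3, 0, 0], "fingers": 1},
    {"travel": [0, 0, 0], "delta_rot": [0, 0, 0], "fingers": 1},
  ],
)

```text
clock: 11.9
eef_pos: [578.9, 277.7, 300.9]
eef_rot: [-2.461, 0.002, 3.101]
wrist_force: [-3.2, 2.0, 14.4]
finger_gap: 10.7
```

```bash
python3 p.py 571 85.2 178 177.7
```

```text
at [578.88 277.71 300.87] rpy [-141.      0.12  177.66] q [ 0.59  0.72  0.85 -0.58  1.95 -1.05] t 11.9 gap 10.682930212513593 F [-3.2   2.   14.42]
turn [-39.     0.1   -0.07] then travel [   0.15 -192.67  122.87]
```

Emit:
send_rows(
  plan=[
    {"travel": [0, 14.7, -10.9], "delta_rot": [2, 0, 0], "fingers": 1},
    {"travel": [0, 15.3, -10.1], "delta_rot": [2, 0, 0], "fingers": 1},
    {"travel": [0, 15.8, -9.3], "delta_rot": [2, 0, 0], "fingers": 1},
    {"travel": [0, 16.2, -8.4], "delta_rot": [2, 0, 0], "fingers": 1},
    {"travel": [0, 16.7, -7.6], "delta_rot": [2, 0, 0], "fingers": 1},
    {"travel": [0, 0, 0], "delta_rot": [0, 0, 0], "fingers": 1},
  ],
)

```text
clock: 12.65
eef_pos: [582.2, 367.1, 280.2]
eef_rot: [-2.288, 0.001, 3.102]
wrist_force: [-2.1, 11.1, 12.7]
finger_gap: 10.9
```

```bash
python3 p.py 571 85.2 178 177.7
```

```text
at [582.17 367.12 280.19] rpy [-131.08    0.05  177.74] q [ 0.71  1.02  0.46 -0.74  2.18 -1.09] t 12.65 gap 10.896376593386114 F [-2.11 11.13 12.66]
turn [-48.92   0.07   0.02] then travel [  -0.16 -282.14  102.19]
```

Emit:
send_rows(
  plan=[
    {"travel": [0, 13.6, -5.3], "delta_rot": [-3, 0, 0], "fingers": 1},
    {"travel": [0, 14.2, -3.6], "delta_rot": [-3, 0, 0], "fingers": 1},
    {"travel": [0, 14.5, -1.8], "delta_rot": [-3, 0, 0], "fingers": 1},
    {"travel": [0, 0, 0], "delta_rot": [0, 0, 0], "fingers": 1},
    {"travel": [0, 0, 0], "delta_rot": [0, 0, 0], "fingers": 1},
  ],
)

```text
clock: 13.28
eef_pos: [583.9, 403.4, 256.5]
eef_rot: [-2.446, -0.001, 3.102]
wrist_force: [-0.5, 8.6, 3.3]
finger_gap: 11.2
```

```bash
python3 p.py 571 85.2 178 177.7
```

```text
at [583.94 403.44 256.47] rpy [-140.14   -0.04  177.74] q [ 0.72  1.05  0.4  -0.58  2.13 -1.02] t 13.275 gap 11.156510708803355 F [-0.47  8.64  3.33]
turn [-39.86  -0.03   0.05] then travel [   0.16 -318.5    78.47]
```

Emit:
send_rows(
  plan=[
    {"travel": [0, 0, 0], "delta_rot": [0, 0, 0], "fingers": 0.4},
    {"travel": [0, 0, 0], "delta_rot": [0, 0, 0], "fingers": 0.4},
    {"travel": [0, 0, 0], "delta_rot": [0, 0, 0], "fingers": 0.4},
    {"travel": [0, 0, -20], "delta_rot": [0, 0, 0], "fingers": 0.4},
    {"travel": [0, 0, -20], "delta_rot": [0, 0, 0], "fingers": 0.4},
    {"travel": [0, 0, 0], "delta_rot": [0, 0, 0], "fingers": 0.4},
  ],
)

```text
clock: 14.02
eef_pos: [577.2, 421.5, 284.5]
eef_rot: [-2.447, 0.005, 3.104]
wrist_force: [0.2, -0.1, -0.2]
finger_gap: 28.3
```

```bash
python3 p.py 571 85.2 178 177.7
```

```text
at [577.17 421.53 284.48] rpy [-140.22    0.29  177.86] q [ 0.74  1.1   0.24 -0.62  2.23 -1.07] t 14.025 gap 28.290450012956537 F [ 0.21 -0.14 -0.16]
turn [-39.78   0.33   0.05] then travel [  -7.33 -336.31  106.48]
```

Emit:
send_rows(
  plan=[
    {"travel": [50, 0, 0], "delta_rot": [0, 0, 0], "fingers": 0.4},
    {"travel": [40, -19, -23], "delta_rot": [0, 0, 0], "fingers": 0.4},
    {"travel": [40, -19, -23], "delta_rot": [0, 0, 0], "fingers": 0.4},
    {"travel": [40, -19, -23], "delta_rot": [-10, 0, 0], "fingers": 0},
    {"travel": [20, -15, -26], "delta_rot": [-10, 0, 0], "fingers": 0},
    {"travel": [0, 0, 0], "delta_rot": [-10, 0, 0], "fingers": 0},
    {"travel": [0, 0, 0], "delta_rot": [-9.8, 0, 0], "fingers": 0},
    {"travel": [0, 0, 0], "delta_rot": [0, 0, 0], "fingers": 0},
  ],
)

```text
clock: 15.02
eef_pos: [401.8, 427.8, 404.7]
eef_rot: [3.14, 0.006, 3.102]
wrist_force: [0.0, 0.2, -0.6]
finger_gap: 47.1
```

```bash
python3 p.py 420 -235 330 180; cat > d.py <<'E'
from h import *
np.set_printoptions(precision=1,suppress=True)
import sys
c=shot('scene')
for k in ['panel','roller_1']:
    print(k,[(round(d['confidence'],2),w(c,d['at']),np.round(px(c,w(c,d['at'])))) for d in tip_of(k,'scene')[:4]])
save(c,'scene2.png',(250,80,450,280),3)
E
python3 d.py
```

```text
at [401.85 427.78 404.71] rpy [179.92   0.34 177.72] q [ 0.76  0.33  1.08 -0.    1.73 -0.78] t 15.025 gap 47.141481009604895 F [ 0.03  0.23 -0.63]
turn [ 0.08  0.34 -2.28] then travel [ -18.15 -662.78   74.71]Traceback (most recent call last):
  File "d.py", line 6, in <module>
    print(k,[(round(d['confidence'],2),w(c,d['at']),np.round(px(c,w(c,d['at'])))) for d in tip_of(k,'scene')[:4]])
                                                                                           ~~~~~~^^^^^^^^^^^
ValueError: it knows: feeder, glue_bottle, key_grip, outfeed, panel_handle, panel_hinge, roller, sanding_block, stop_pegs, wax_tin, wedge
```

Emit:
send_rows(
  plan=[
    {"travel": [0, -30, 0], "delta_rot": [0, 0, -2.3], "fingers": -0.6},
    {"travel": [0, -60, 0], "delta_rot": [0, 0, 0], "fingers": -0.6},
    {"travel": [0, -60, 0], "delta_rot": [0, 0, 0], "fingers": -0.6},
    {"travel": [0, -60, 0], "delta_rot": [0, 0, 0], "fingers": -0.6},
    {"travel": [0, -60, 0], "delta_rot": [0, 0, 0], "fingers": -0.6},
    {"travel": [0, -60, 0], "delta_rot": [0, 0, 0], "fingers": -0.6},
    {"travel": [0, -60, 0], "delta_rot": [0, 0, 0], "fingers": -0.6},
    {"travel": [0, -60, 0], "delta_rot": [0, 0, 0], "fingers": -0.6},
    {"travel": [0, -60, 0], "delta_rot": [0, 0, 0], "fingers": -0.6},
    {"travel": [-20, -60, 0], "delta_rot": [0, 0, 0], "fingers": -0.6},
    {"travel": [-25, -60, 0], "delta_rot": [0, 0, 0], "fingers": -0.6},
    {"travel": [-25, -35, 20], "delta_rot": [0, 0, 0], "fingers": -0.6},
    {"travel": [0, 0, 0], "delta_rot": [0, 0, 0], "fingers": -0.6},
    {"travel": [0, 0, 0], "delta_rot": [0, 0, 0], "fingers": -0.6},
  ],
)

```text
clock: 16.82
eef_pos: [471.8, -231.7, 384.2]
eef_rot: [-3.14, 0.002, -3.138]
wrist_force: [1.0, -0.3, 0.1]
finger_gap: 74.9
```

```bash
cat > d.py <<'E'
from h import *
np.set_printoptions(precision=1,suppress=True)
c=shot('scene')
for k in ['panel_handle','key_grip','roller']:
    print(k,[(round(d['confidence'],2),w(c,d['at']),np.round(px(c,w(c,d['at'])))) for d in tip_of(k,'scene')[:4]])
save(c,'scene2.png',(250,80,450,280),3)
c=shot('wrist'); save(c,'wrist3.png',s=1.4); P=cloud(c)
for k in ['wedge','outfeed','stop_pegs']:
    print(k,[(round(d['confidence'],2),w(c,d['at']),np.round(px(c,w(c,d['at'])))) for d in tip_of(k,'wrist')[:6]])
hsv=cv2.cvtColor(c['color'],cv2.COLOR_RGB2HSV)
for d in masks_of('wedge','wrist'):
    m=d['region']&(c['z_map']>0)&(P[...,2]<25)&(P[...,2]>-8); q=P[m]
    if len(q)<100: continue
    q=q[np.linalg.norm(q[:,:2]-np.median(q[:,:2],0),axis=1)<45]
    r=cv2.minAreaRect(q[:,:2].astype(np.float32)); b=m&(hsv[...,2]<70); bq=np.median(P[b],0) if b.sum()>5 else None
    print(round(d['confidence'],2),'n',len(q),'rect',np.array(r[0]),np.array(r[1]),round(r[2],1),'hsv',np.median(hsv[m],0),'band',bq,'cen',np.median(q,0))
# table: plane and rails
H,S,V=[hsv[...,i].astype(int) for i in range(3)]
m=(c['z_map']>0)&(P[...,0]>490)&(P[...,0]<720)&(P[...,1]>-480)&(P[...,1]<-10)&(P[...,2]>22)&(P[...,2]<70)
q=P[m]; r=cv2.minAreaRect(q[:,:2].astype(np.float32)); print('table',len(q),r)
A=np.c_[q[:,:2],np.ones(len(q))]; k=np.linalg.lstsq(A,q[:,2],rcond=None)[0]; print('plane',k[:2]*1000,k[2], 'z at(602,-244)',k@[602,-244,1])
E
python3 d.py
```

```text
panel_handle [(0.58, array([583.2, 404.6, 257.4]), array([394., 134.]))]
key_grip [(0.55, array([675.3, 396.4, 295.3]), array([415., 139.]))]
roller [(0.9, array([600.9,  92.5, 108.1]), array([323., 209.])), (0.85, array([603.6, 233.8, 110.3]), array([356., 191.])), (0.69, array([603.8, 163.5, 107.7]), array([340., 200.]))]
wedge [(0.96, array([ 385.6, -419.1,   -0.6]), array([161., 110.])), (0.92, array([382.8, -60.4,   0.8]), array([385., 109.])), (0.62, array([ 289.1, -453. ,    6. ]), array([131.,  42.])), (0.61, array([ 382.3, -178.9,    0.6]), array([311., 108.])), (0.59, array([ 383.7, -297.2,    4.1]), array([237., 109.]))]
outfeed [(0.58, array([ 603.3, -241.5,    2. ]), array([272., 237.]))]
stop_pegs []
0.8 n 1243 rect [ 385.7 -176. ] [59.7 50.1] 21.9 hsv [ 15. 202. 239.] band [ 409.6 -166.3   14.9] cen [ 385.4 -175.9    9.7]
0.8 n 1655 rect [ 284.6 -451.3] [57.4 63.3] 46.1 hsv [ 12. 176. 136.] band [ 274.6 -429.    14.8] cen [ 286.  -447.     9.8]
0.68 n 1319 rect [ 386.6 -419.7] [50.8 61.8] 89.8 hsv [ 17. 201. 238.] band [ 412.  -419.8   15.4] cen [ 387.6 -418.3    9.8]
0.65 n 1391 rect [382.2 -54.7] [69.  49.9] 87.5 hsv [106.  10. 249.] band [383.6 -33.8  14.7] cen [382.  -58.    9.6]
table 20455 ((605.5486450195312, -244.9511260986328), (419.6275939941406, 168.19284057617188), 84.36158752441406)
plane [13.  72.7] 56.250030010559364 z at(602,-244) 46.34899857383376
```

View pics/scene2.png

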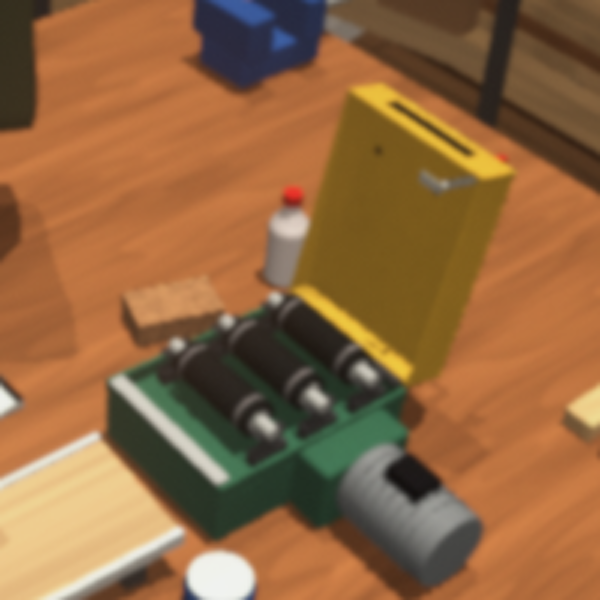

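View pics/wrist3.png

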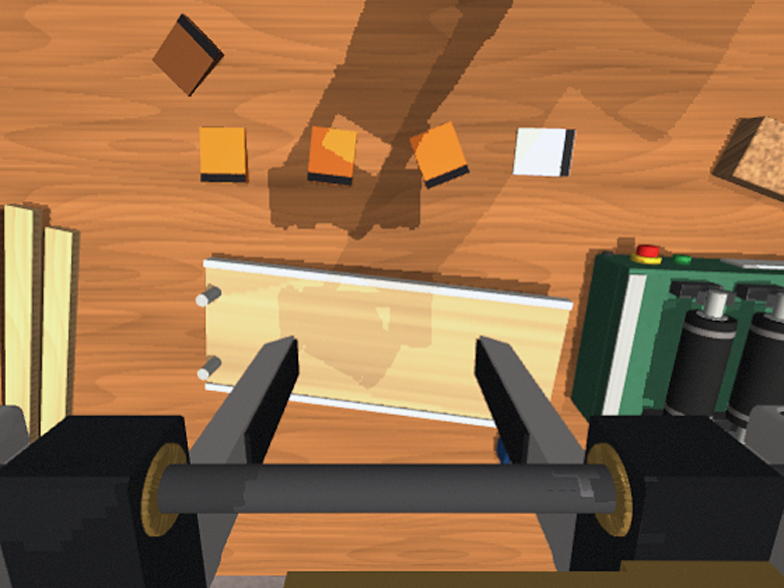

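All three rollers are there and the panel is past upright. For wedges, orange C is at (222,153), B at (332,153) and A at (440,153), with brown at (187,55) and white at (545,152). I'll use the orange ones: they match the colour, and their bands are black. Next is one crop to confirm, plus fine fits for the wedges and the table.

```bash
cat > e.py <<'E'
from h import *
np.set_printoptions(precision=1,suppress=True)
def wedges(c,P,zr=(-6,24)):
    hsv=cv2.cvtColor(c['color'],cv2.COLOR_RGB2HSV); H,S,V=[hsv[...,i].astype(int) for i in range(3)]
    o=((H>=7)&(H<=22)&(S>185)&(V>150)&(c['z_map']>0)&(P[...,2]>4)&(P[...,2]<zr[1]+60)).astype(np.uint8)
    o=cv2.morphologyEx(o,cv2.MORPH_OPEN,np.ones((3,3)))
    k,L,st,_=cv2.connectedComponentsWithStats(o)
    for i in range(1,k):
        if st[i,4]<250: continue
        q=P[L==i]; q=q[np.linalg.norm(q-np.median(q,0),axis=1)<45]; r=cv2.minAreaRect(q[:,:2].astype(np.float32))
        ring=(cv2.dilate((L==i).astype(np.uint8),np.ones((15,15)))>0)&(V<60)
        b=np.median(P[ring&(c['z_map']>0)],0) if ring.sum() else np.zeros(3)
        print('wedge n',st[i,4],'ctr',np.array(r[0]),'size',np.array(r[1]),'ang',round(r[2],1),'z',np.median(q[:,2]),'band',b,'yaw~',np.degrees(np.arctan2(b[1]-r[0][1],b[0]-r[0][0])))
if __name__=='__main__':
    c=shot('wrist'); P=cloud(c); save(c,'wrist4.png',(90,0,430,150),2.2); wedges(c,P)
    for n in ['scene','side']:
        c=shot(n); P=cloud(c); hsv=cv2.cvtColor(c['color'],cv2.COLOR_RGB2HSV); print(n); 
        m=(c['z_map']>0)&(P[...,0]>500)&(P[...,0]<705)&(P[...,1]>-470)&(P[...,1]<-15)&(P[...,2]>26)&(P[...,2]<66)
        m&=abs(P[...,2]-45-.08*(P[...,1]+244))<8
        q=P[m]; mu=q.mean(0); r=cv2.minAreaRect(q[:,:2].astype(np.float32)); print('table',len(q),'mean',mu,r)
        for name,s in (('left',-1),('right',1)):
            E=[]
            for y in np.arange(-430,-60,10):
                t=q[abs(q[:,1]-y)<5]
                if len(t)>10: E.append((y,(np.percentile(t[:,0],1) if s<0 else np.percentile(t[:,0],99))))
            E=np.array(E); k=np.polyfit(E[:,0],E[:,1],1); print(name,'deg',np.degrees(np.arctan(-k[0])),'x at y=-244',np.polyval(k,-244))
E
python3 e.py
```

```text
wedge n 1013 ctr [ 382.  -177.3] size [49.2 50.1] ang 21.7 z 9.03330807190639 band [ 409.4 -166.8   15.2] yaw~ 21.087550582022345
wedge n 995 ctr [ 382.6 -419.8] size [50.5 48.3] ang 89.0 z 9.526476350680696 band [ 411.6 -419.6   15.3] yaw~ 0.21344473237302836
wedge n 979 ctr [ 383.1 -296.3] size [50.  49.3] ang 83.9 z 9.336697480399039 band [ 412.8 -299.4   14.9] yaw~ -5.896616857486134
scene
table 6290 mean [ 608.7 -250.3   45. ] ((606.7689819335938, -244.08511352539062), (421.3385314941406, 175.34634399414062), 84.65835571289062)
left deg -5.369306502161532 x at y=-244 523.9292661373067
right deg -5.304475035688012 x at y=-244 689.4371425704921
side
table 6340 mean [ 598.1 -260.4   42. ] ((603.9092407226562, -243.67633056640625), (421.0826110839844, 170.1225128173828), 84.7432861328125)
left deg -5.317278067664386 x at y=-244 520.2143014462074
right deg -4.146614600838093 x at y=-244 683.4281631842896
```

View pics/wrist4.png

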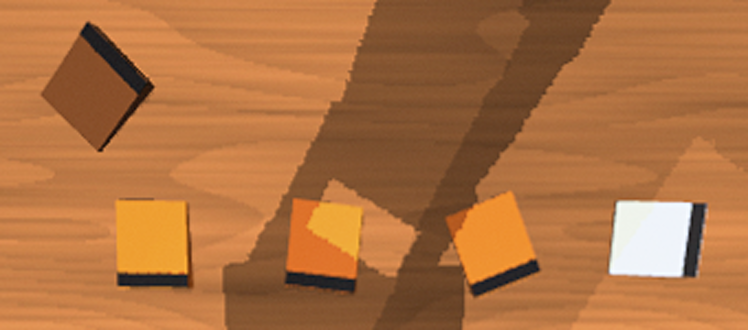

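The three orange wedges with black bands are confirmed, and the white and brown ones stay alone. I'll pick wedge A first.

Emit:
send_rows(
  plan=[
    {"travel": [0, 0, 30], "delta_rot": [0, 0, -7.1], "fingers": -0.6},
    {"travel": [0, 0, 50], "delta_rot": [0, 0, -7.1], "fingers": -0.6},
    {"travel": [0, 0, 50], "delta_rot": [0, 0, -7.1], "fingers": -0.6},
    {"travel": [29.4, 41.7, 40], "delta_rot": [0, 0, 0], "fingers": -0.6},
    {"travel": [29.4, 41.7, 40], "delta_rot": [0, 0, 0], "fingers": -0.6},
    {"travel": [0, 0, 50], "delta_rot": [0, 0, 0], "fingers": -0.6},
    {"travel": [0, 0, 50], "delta_rot": [0, 0, 0], "fingers": -0.6},
    {"travel": [0, 0, 30], "delta_rot": [0, 0, 0], "fingers": -0.6},
    {"travel": [0, 0, 22], "delta_rot": [0, 0, 0], "fingers": -0.6},
    {"travel": [0, 0, 0], "delta_rot": [0, 0, 0], "fingers": 1},
    {"travel": [0, 0, 0], "delta_rot": [0, 0, 0], "fingers": 1},
    {"travel": [0, 0, 0], "delta_rot": [0, 0, 0], "fingers": 1},
    {"travel": [0, 0, 0], "delta_rot": [0, 0, 0], "fingers": 1},
    {"travel": [0, 0, 0], "delta_rot": [0, 0, 0], "fingers": 1},
  ],
  grip_force=12,
)

```text
clock: 19.18
eef_pos: [391.5, -178.9, 25.8]
eef_rot: [-3.137, 0.004, -2.767]
wrist_force: [-1.3, 1.7, 8.0]
finger_gap: 49.5
```

```bash
python3 - <<'E'
import numpy as np
t=np.radians(-5.3); e=np.array([np.cos(t),np.sin(t)]); u=np.array([-np.sin(t),np.cos(t)])
for s in (-140,-12,116): print(s,(np.array([604.5,-244.2])+s*u).round(1),'top z',45+.08*s,'roller',(np.array([604.5,-244.2])+(s+43)*u).round(1),'axis z',45+.08*(s+43)+22)
E
python3 p.py 614 -130 120 84.7
```

```text
-140 [ 591.6 -383.6] top z 33.8 roller [ 595.5 -340.8] axis z 59.24
-12 [ 603.4 -256.1] top z 44.04 roller [ 607.4 -213.3] axis z 69.47999999999999
116 [ 615.2 -128.7] top z 54.28 roller [619.2 -85.9] axis z 79.72
at [ 391.54 -178.91   25.84] rpy [-179.76    0.26 -158.52] q [-0.51  0.33  2.02  0.    0.78 -2.46] t 19.175 gap 49.48530947161179 F [-1.27  1.71  8.03]
turn [  0.11   0.4  116.78] then travel [ 69.25 216.99 -94.16]
```

Emit:
send_rows(
  plan=[
    {"travel": [0, 0, 0], "delta_rot": [0, 0, 0], "fingers": -0.5},
    {"travel": [0, 0, 0], "delta_rot": [0, 0, 0], "fingers": -0.5},
    {"travel": [4, 0, 0], "delta_rot": [0, 0, 0], "fingers": -0.5},
    {"travel": [0, 0, 0], "delta_rot": [0, 0, 0], "fingers": -0.5},
  ],
)

```text
clock: 19.68
eef_pos: [387.0, -180.2, 24.9]
eef_rot: [-3.139, 0.003, -2.767]
wrist_force: [0.5, -0.1, -0.0]
finger_gap: 70.6
```

```bash
python3 p.py 386.5 -175.6 22 201.5
```

```text
at [ 387.03 -180.2    24.89] rpy [-179.85    0.19 -158.54] q [-0.52  0.33  2.03  0.    0.78 -2.47] t 19.675 gap 70.63963494813774 F [ 0.52 -0.06 -0.04]
turn [-0.15  0.19 -0.04] then travel [-1.19  4.47  2.89]
```

Emit:
send_rows(
  plan=[
    {"travel": [-1, 0, 3.5], "delta_rot": [0, 0, 0], "fingers": -0.5},
    {"travel": [0, 0, 0], "delta_rot": [0, 0, 0], "fingers": 1},
    {"travel": [0, 0, 0], "delta_rot": [0, 0, 0], "fingers": 1},
    {"travel": [0, 0, 0], "delta_rot": [0, 0, 0], "fingers": 1},
    {"travel": [0, 0, 0], "delta_rot": [0, 0, 0], "fingers": 1},
  ],
)

```text
clock: 20.3
eef_pos: [388.2, -179.7, 21.4]
eef_rot: [-3.139, 0.003, -2.767]
wrist_force: [-0.6, -0.2, -1.4]
finger_gap: 49.9
```

Emit:
send_rows(
  plan=[
    {"travel": [0, 0, -30], "delta_rot": [0, 0, 0], "fingers": 1},
    {"travel": [0, 0, -40], "delta_rot": [0, 0, 0], "fingers": 1},
    {"travel": [0, 0, -40], "delta_rot": [0, 0, 0], "fingers": 1},
    {"travel": [0, 0, 0], "delta_rot": [0, 0, 9], "fingers": 1},
    {"travel": [0, 0, 0], "delta_rot": [0, 0, 9], "fingers": 1},
    {"travel": [0, 0, 0], "delta_rot": [0, 0, 9], "fingers": 1},
    {"travel": [0, 0, 0], "delta_rot": [0, 0, 9], "fingers": 1},
    {"travel": [0, 0, 0], "delta_rot": [0, 0, 9], "fingers": 1},
    {"travel": [0, 0, 0], "delta_rot": [0, 0, 9], "fingers": 1},
    {"travel": [0, 0, 0], "delta_rot": [0, 0, 9], "fingers": 1},
    {"travel": [0, 0, 0], "delta_rot": [0, 0, 9], "fingers": 1},
    {"travel": [0, 0, 0], "delta_rot": [0, 0, 9], "fingers": 1},
    {"travel": [0, 0, 0], "delta_rot": [0, 0, 9], "fingers": 1},
    {"travel": [0, 0, 0], "delta_rot": [0, 0, 9], "fingers": 1},
    {"travel": [0, 0, 0], "delta_rot": [0, 0, 9], "fingers": 1},
    {"travel": [0, 0, 0], "delta_rot": [0, 0, 9], "fingers": 1},
    {"travel": [0, 0, 0], "delta_rot": [0, 0, 0], "fingers": 1},
  ],
)

```text
clock: 22.42
eef_pos: [387.7, -179.6, 131.4]
eef_rot: [3.137, 0.001, 1.475]
wrist_force: [0.6, 0.7, -0.6]
finger_gap: 50.1
```

Emit:
send_rows(
  plan=[
    {"travel": [18, 55, 0], "delta_rot": [0, 0, 0], "fingers": 1},
    {"travel": [18, 55, 0], "delta_rot": [0, 0, 0], "fingers": 1},
    {"travel": [18, 55, 0], "delta_rot": [0, 0, 0], "fingers": 1},
    {"travel": [18, 55, 0], "delta_rot": [0, 0, 0], "fingers": 1},
    {"travel": [0, 0, 0], "delta_rot": [0, 0, 0], "fingers": 1},
    {"travel": [0, 0, 0], "delta_rot": [0, 0, 0], "fingers": 1},
  ],
)

```text
clock: 23.18
eef_pos: [613.0, -129.1, 131.7]
eef_rot: [3.139, 0.001, 1.477]
wrist_force: [-0.3, -0.5, -0.7]
finger_gap: 50.2
```

```bash
sed -i "s/^x,y,z,yaw=/tl=0.08\nx,y,z,yaw=/; s/^d=(R/if len(sys.argv)>6:\n    G=R.from_rotvec(float(sys.argv[6])*np.array([np.cos(np.radians(-5.3)),np.sin(np.radians(-5.3)),0]))*G\nd=(R/" p.py; sed -i '/^tl=/d' p.py; python3 p.py 615.2 -128.7 76.5 84.7 0 0.08; cat > f.py <<'E'
from h import *; from e import wedges
c=shot('scene'); P=cloud(c); wedges(c,P)
c=shot('side'); P=cloud(c); wedges(c,P)
E

```

```text
at [ 613.04 -129.13  131.75] rpy [179.82   0.05  84.62] q [-0.27  0.55  1.39 -0.    1.2  -0.17] t 23.175 gap 50.22238433846206 F [-0.32 -0.54 -0.67]
turn [ 0.18  4.64 -0.07] then travel [-3.79  2.12 55.12]
```

Emit:
send_rows(
  plan=[
    {"travel": [0, 0, 0], "delta_rot": [0, 4.6, 0], "fingers": 1},
    {"travel": [-3.8, 2, 30], "delta_rot": [0, 0, 0], "fingers": 1},
    {"travel": [0, 0, 15], "delta_rot": [0, 0, 0], "fingers": 1},
    {"travel": [0, 0, 10.3], "delta_rot": [0, 0, 0], "fingers": 1},
    {"travel": [0, 0, 0], "delta_rot": [0, 0, 0], "fingers": 1},
    {"travel": [0, 0, 0], "delta_rot": [0, 0, 0], "fingers": 1},
  ],
)

```text
clock: 23.92
eef_pos: [616.2, -128.7, 77.7]
eef_rot: [3.136, -0.079, 1.475]
wrist_force: [0.3, -0.4, -0.6]
finger_gap: 49.6
```

Emit:
send_rows(
  plan=[
    {"travel": [0, 0, 0], "delta_rot": [0, 0, 0], "fingers": -0.5},
    {"travel": [0, 0, 0], "delta_rot": [0, 0, 0], "fingers": -0.5},
    {"travel": [0, 0, -15], "delta_rot": [0, 0, 0], "fingers": -0.5},
    {"travel": [0, 0, -50], "delta_rot": [0, 0, 0], "fingers": -0.5},
    {"travel": [0, 0, -60], "delta_rot": [0, -4.6, 0], "fingers": -0.5},
    {"travel": [0, 0, -20], "delta_rot": [0, 0, 0], "fingers": -0.5},
  ],
)

```text
clock: 24.68
eef_pos: [615.3, -138.5, 227.1]
eef_rot: [3.131, 0.003, 1.475]
wrist_force: [0.3, 0.8, -0.6]
finger_gap: 70.5
```

```bash
python3 f.py; python3 p.py 388.5 -296.9 150 174
```

```text
at [ 615.2  -138.64  225.36] rpy [179.44   0.12  84.48] q [-0.28  0.48  1.28 -0.    1.38 -0.18] t 24.775 gap 70.86119113747588 F [-0.23  0.1  -0.78]
turn [  0.35   0.53 -89.52] then travel [ 208.91 -181.09   75.36]
```

Emit:
send_rows(
  plan=[
    {"travel": [0, 0, 0], "delta_rot": [0.3, 0.5, -9], "fingers": -0.5},
    {"travel": [0, 0, 0], "delta_rot": [0, 0, -9], "fingers": -0.5},
    {"travel": [0, 0, 0], "delta_rot": [0, 0, -9], "fingers": -0.5},
    {"travel": [0, 0, 0], "delta_rot": [0, 0, -9], "fingers": -0.5},
    {"travel": [0, 0, 0], "delta_rot": [0, 0, -9], "fingers": -0.5},
    {"travel": [0, 0, 0], "delta_rot": [0, 0, -9], "fingers": -0.5},
    {"travel": [0, 0, 0], "delta_rot": [0, 0, -9], "fingers": -0.5},
    {"travel": [0, 0, 0], "delta_rot": [0, 0, -9], "fingers": -0.5},
    {"travel": [0, 0, 0], "delta_rot": [0, 0, -9], "fingers": -0.5},
    {"travel": [0, 0, 0], "delta_rot": [0, 0, -8.5], "fingers": -0.5},
    {"travel": [26, -36, 0], "delta_rot": [0, 0, 0], "fingers": -0.5},
    {"travel": [26, -36, 0], "delta_rot": [0, 0, 0], "fingers": -0.5},
    {"travel": [26, -36, 0], "delta_rot": [0, 0, 0], "fingers": -0.5},
    {"travel": [26, -36, 0], "delta_rot": [0, 0, 0], "fingers": -0.5},
    {"travel": [26, -37, 0], "delta_rot": [0, 0, 0], "fingers": -0.5},
    {"travel": [0, 0, 0], "delta_rot": [0, 0, 0], "fingers": -0.5},
  ],
)

```text
clock: 26.78
eef_pos: [464.2, -306.6, 219.6]
eef_rot: [3.134, -0.003, 3.033]
wrist_force: [0.3, 0.1, 0.1]
finger_gap: 70.4
```

```bash
sed -i 's/<250/<90/; s/S>185/S>170/' e.py; cat > g.py <<'E'
from h import *; from e import wedges
c=shot('wrist'); P=cloud(c); wedges(c,P)
E
python3 g.py; python3 p.py 388.5 -296.9 21.4 174; echo SCENE; python3 f.py
```

```text
wedge n 2035 ctr [ 383.  -296.1] size [50.1 49.1] ang 84.5 z 9.21657317016303 band [ 411.4 -300.2   15. ] yaw~ -8.181572067972672
wedge n 2084 ctr [ 381.8 -419.7] size [50.6 50.2] ang 89.8 z 9.181280437737655 band [ 411.2 -419.    15.2] yaw~ 1.4220900484092616
wedge n 168 ctr [ 593.9 -122.6] size [47.2  5.7] ang 81.7 z 63.08082358554961 band [ 436.5 -258.4  305.7] yaw~ -139.22419941118508
at [ 465.27 -305.49  219.67] rpy [179.54  -0.15 173.85] q [-0.65  0.32  1.5   0.01  1.32 -2.11] t 26.825 gap 70.44509845824982 F [-0.21  0.71 -0.14]
turn [ 0.46 -0.15 -0.16] then travel [ 77.25   0.52 198.27]
SCENE
wedge n 180 ctr [ 619.1 -126.8] size [49.3 51.8] ang 84.7 z 63.465349577050915 band [0. 0. 0.] yaw~ 168.42146094032427
wedge n 140 ctr [ 381.3 -419.7] size [55.7 48.5] ang 2.6 z 10.100138717078266 band [0. 0. 0.] yaw~ 132.25776414393698
```

Emit:
send_rows(
  plan=[
    {"travel": [38.5, 0.4, 40], "delta_rot": [0.4, 0, 0], "fingers": -0.5},
    {"travel": [38.5, 0, 40], "delta_rot": [0, 0, 0], "fingers": -0.5},
    {"travel": [0, 0, 40], "delta_rot": [0, 0, 0], "fingers": -0.5},
    {"travel": [0, 0, 40], "delta_rot": [0, 0, 0], "fingers": -0.5},
    {"travel": [0, 0, 25], "delta_rot": [0, 0, 0], "fingers": -0.5},
    {"travel": [0, 0, 13], "delta_rot": [0, 0, 0], "fingers": -0.5},
    {"travel": [0, 0, 0], "delta_rot": [0, 0, 0], "fingers": -0.5},
  ],
)

```text
clock: 27.8
eef_pos: [389.6, -295.5, 22.2]
eef_rot: [3.141, -0.002, 3.037]
wrist_force: [-0.3, 0.7, 0.4]
finger_gap: 70.6
```

Emit:
send_rows(
  plan=[
    {"travel": [0, 0, 0], "delta_rot": [0, 0, 0], "fingers": 1},
    {"travel": [0, 0, 0], "delta_rot": [0, 0, 0], "fingers": 1},
    {"travel": [0, 0, 0], "delta_rot": [0, 0, 0], "fingers": 1},
    {"travel": [0, 0, 0], "delta_rot": [0, 0, 0], "fingers": 1},
  ],
)

```text
clock: 28.3
eef_pos: [389.7, -296.3, 23.2]
eef_rot: [-3.141, -0.001, 3.036]
wrist_force: [-0.3, 1.6, 6.7]
finger_gap: 50.2
```

Emit:
send_rows(
  plan=[
    {"travel": [0, 0, -30], "delta_rot": [0, 0, 0], "fingers": 1},
    {"travel": [0, 0, -40], "delta_rot": [0, 0, 0], "fingers": 1},
    {"travel": [0, 0, -30], "delta_rot": [0, 0, 0], "fingers": 1},
    {"travel": [0, 0, 0], "delta_rot": [0, 0, 8.9], "fingers": 1},
    {"travel": [0, 0, 0], "delta_rot": [0, 0, 8.9], "fingers": 1},
    {"travel": [0, 0, 0], "delta_rot": [0, 0, 8.9], "fingers": 1},
    {"travel": [0, 0, 0], "delta_rot": [0, 0, 8.9], "fingers": 1},
    {"travel": [0, 0, 0], "delta_rot": [0, 0, 8.9], "fingers": 1},
    {"travel": [0, 0, 0], "delta_rot": [0, 0, 8.9], "fingers": 1},
    {"travel": [0, 0, 0], "delta_rot": [0, 0, 8.9], "fingers": 1},
    {"travel": [0, 0, 0], "delta_rot": [0, 0, 8.9], "fingers": 1},
    {"travel": [0, 0, 0], "delta_rot": [0, 0, 8.9], "fingers": 1},
    {"travel": [0, 0, 0], "delta_rot": [0, 0, 8.9], "fingers": 1},
    {"travel": [15, 52, 0], "delta_rot": [0, 0, 0], "fingers": 1},
    {"travel": [15, 52, 0], "delta_rot": [0, 0, 0], "fingers": 1},
    {"travel": [15, 52, 0], "delta_rot": [0, 0, 0], "fingers": 1},
    {"travel": [15, 53, 0], "delta_rot": [0, 0, 0], "fingers": 1},
    {"travel": [0, 0, 0], "delta_rot": [0, 4.6, 0], "fingers": 1},
    {"travel": [0, 0, 0], "delta_rot": [0, 0, 0], "fingers": 1},
  ],
)

```text
clock: 30.68
eef_pos: [602.7, -255.2, 121.5]
eef_rot: [-3.139, -0.081, 1.482]
wrist_force: [0.2, 0.7, -0.4]
finger_gap: 49.6
```

```bash
python3 p.py 603.4 -256.1 67.5 84.7 0 0.08
```

```text
at [ 602.67 -255.17  121.53] rpy [-179.85   -4.61   84.92] q [-0.48  0.64  1.28  0.08  1.26 -0.42] t 30.675 gap 49.627423890132036 F [ 0.24  0.73 -0.44]
turn [-0.16 -0.03  0.22] then travel [-5.17  0.81 53.78]
```

Emit:
send_rows(
  plan=[
    {"travel": [-5.2, 0.8, 30], "delta_rot": [0, 0, 0.2], "fingers": 1},
    {"travel": [0, 0, 15], "delta_rot": [0, 0, 0], "fingers": 1},
    {"travel": [0, 0, 9], "delta_rot": [0, 0, 0], "fingers": 1},
    {"travel": [0, 0, 0], "delta_rot": [0, 0, 0], "fingers": 1},
    {"travel": [0, 0, 0], "delta_rot": [0, 0, 0], "fingers": 1},
    {"travel": [0, 0, 0], "delta_rot": [0, 0, 0], "fingers": -0.5},
    {"travel": [0, 0, 0], "delta_rot": [0, 0, 0], "fingers": -0.5},
    {"travel": [0, 0, -15], "delta_rot": [0, 0, 0], "fingers": -0.5},
    {"travel": [0, 0, -50], "delta_rot": [0, 0, 0], "fingers": -0.5},
    {"travel": [0, 0, -50], "delta_rot": [0, -4.6, 0], "fingers": -0.5},
    {"travel": [0, 0, -40], "delta_rot": [0, 0, -5], "fingers": -0.5},
    {"travel": [0, 0, 0], "delta_rot": [0, 0, -9], "fingers": -0.5},
    {"travel": [0, 0, 0], "delta_rot": [0, 0, -9], "fingers": -0.5},
    {"travel": [0, 0, 0], "delta_rot": [0, 0, -9], "fingers": -0.5},
    {"travel": [0, 0, 0], "delta_rot": [0, 0, -9], "fingers": -0.5},
    {"travel": [0, 0, 0], "delta_rot": [0, 0, -9], "fingers": -0.5},
    {"travel": [0, 0, 0], "delta_rot": [0, 0, -9], "fingers": -0.5},
    {"travel": [0, 0, 0], "delta_rot": [0, 0, -9], "fingers": -0.5},
    {"travel": [0, 0, 0], "delta_rot": [0, 0, -9], "fingers": -0.5},
    {"travel": [0, 0, 0], "delta_rot": [0, 0, -9], "fingers": -0.5},
  ],
)

```text
clock: 33.17
eef_pos: [603.0, -264.9, 223.9]
eef_rot: [-3.141, -0.001, 2.986]
wrist_force: [0.3, 0.0, 1.3]
finger_gap: 70.6
```

```bash
python3 p.py 465 -419.7 150 180.5; python3 f.py
```

```text
at [ 603.   -264.88  223.89] rpy [-179.99   -0.05  171.06] q [-0.47  0.55  1.17 -0.    1.42 -1.88] t 33.175 gap 70.60343240710931 F [0.32 0.03 1.31]
turn [-0.01 -0.05 -9.44] then travel [ 139.35 -153.61   73.89]
wedge n 178 ctr [ 617.2 -127.3] size [50.2 52.3] ang 89.5 z 63.432388791114136 band [0. 0. 0.] yaw~ 168.3487536488229
wedge n 148 ctr [ 384.5 -418.6] size [57.5 54.4] ang 12.3 z 11.251748315109921 band [0. 0. 0.] yaw~ 132.56935722701715
```

Emit:
send_rows(
  plan=[
    {"travel": [0, 0, 0], "delta_rot": [0, 0, -9.4], "fingers": -0.5},
    {"travel": [46, -51, 0], "delta_rot": [0, 0, 0], "fingers": -0.5},
    {"travel": [46, -51, 0], "delta_rot": [0, 0, 0], "fingers": -0.5},
    {"travel": [46, -51, 0], "delta_rot": [0, 0, 0], "fingers": -0.5},
    {"travel": [0, 0, 0], "delta_rot": [0, 0, 0], "fingers": -0.5},
    {"travel": [0, 0, 0], "delta_rot": [0, 0, 0], "fingers": -0.5},
  ],
)

```text
clock: 34.02
eef_pos: [478.1, -404.2, 223.3]
eef_rot: [3.141, -0.001, -3.141]
wrist_force: [0.4, 0.4, 0.0]
finger_gap: 70.7
```

```bash
python3 g.py; python3 p.py 387.5 -419.7 21.4 180.5
```

```text
wedge n 2043 ctr [ 381.9 -419.6] size [49.7 49.9] ang 88.5 z 9.166071334747926 band [ 411.5 -419.    15. ] yaw~ 1.2539972689082097
wedge n 798 ctr [ 601.2 -249.6] size [50.1 43.2] ang 84.2 z 54.008441114877286 band [ 446.2 -367.2  308.3] yaw~ -142.80862861216016
wedge n 423 ctr [ 606.6 -134.2] size [29.4 32.8] ang 89.3 z 64.14290284052737 band [ 445.  -349.   316.4] yaw~ -126.96890921280583
at [ 478.57 -403.68  223.13] rpy [ 179.98   -0.08 -179.88] q [-0.76  0.47  1.29 -0.    1.38 -2.33] t 34.075 gap 70.40923915218617 F [0.33 0.45 0.03]
turn [ 0.02 -0.08 -0.38] then travel [ 91.21 -15.23 201.73]
```

Emit:
send_rows(
  plan=[
    {"travel": [45.6, -7.6, 20], "delta_rot": [0, 0, -0.4], "fingers": -0.5},
    {"travel": [45.6, -7.6, 40], "delta_rot": [0, 0, 0], "fingers": -0.5},
    {"travel": [0, 0, 40], "delta_rot": [0, 0, 0], "fingers": -0.5},
    {"travel": [0, 0, 40], "delta_rot": [0, 0, 0], "fingers": -0.5},
    {"travel": [0, 0, 38], "delta_rot": [0, 0, 0], "fingers": -0.5},
    {"travel": [0, 0, 23.5], "delta_rot": [0, 0, 0], "fingers": -0.5},
    {"travel": [0, 0, 0], "delta_rot": [0, 0, 0], "fingers": -0.5},
    {"travel": [0, 0, 0], "delta_rot": [0, 0, 0], "fingers": 1},
    {"travel": [0, 0, 0], "delta_rot": [0, 0, 0], "fingers": 1},
    {"travel": [0, 0, 0], "delta_rot": [0, 0, 0], "fingers": 1},
    {"travel": [0, 0, 0], "delta_rot": [0, 0, 0], "fingers": 1},
  ],
)

```text
clock: 35.45
eef_pos: [386.6, -420.1, 21.7]
eef_rot: [3.141, -0.002, -3.132]
wrist_force: [1.7, 1.2, 1.7]
finger_gap: 49.9
```

Emit:
send_rows(
  plan=[
    {"travel": [0, 0, -30], "delta_rot": [0, 0, 0], "fingers": 1},
    {"travel": [0, 0, -40], "delta_rot": [0, 0, 0], "fingers": 1},
    {"travel": [0, 0, -20], "delta_rot": [0, 0, 8.7], "fingers": 1},
    {"travel": [0, 0, 0], "delta_rot": [0, 0, 8.7], "fingers": 1},
    {"travel": [0, 0, 0], "delta_rot": [0, 0, 8.7], "fingers": 1},
    {"travel": [0, 0, 0], "delta_rot": [0, 0, 8.7], "fingers": 1},
    {"travel": [0, 0, 0], "delta_rot": [0, 0, 8.7], "fingers": 1},
    {"travel": [0, 0, 0], "delta_rot": [0, 0, 8.7], "fingers": 1},
    {"travel": [0, 0, 0], "delta_rot": [0, 0, 8.7], "fingers": 1},
    {"travel": [0, 0, 0], "delta_rot": [0, 0, 8.7], "fingers": 1},
    {"travel": [0, 0, 0], "delta_rot": [0, 0, 8.7], "fingers": 1},
    {"travel": [0, 0, 0], "delta_rot": [0, 0, 8.7], "fingers": 1},
    {"travel": [0, 0, 0], "delta_rot": [0, 0, 8.7], "fingers": 1},
    {"travel": [13, 50, 0], "delta_rot": [0, 0, 0], "fingers": 1},
    {"travel": [13, 50, 0], "delta_rot": [0, 0, 0], "fingers": 1},
    {"travel": [13, 50, 0], "delta_rot": [0, 0, 0], "fingers": 1},
    {"travel": [13, 50, 0], "delta_rot": [0, 0, 0], "fingers": 1},
    {"travel": [0, 0, 0], "delta_rot": [0, 4.6, 0], "fingers": 1},
    {"travel": [0, 0, 0], "delta_rot": [0, 0, 0], "fingers": 1},
  ],
)

```text
clock: 37.83
eef_pos: [590.1, -386.8, 110.2]
eef_rot: [-3.139, -0.081, 1.48]
wrist_force: [0.2, 0.1, 0.1]
finger_gap: 49.9
```

```bash
python3 p.py 591.6 -383.6 56.2 84.7 0 0.08
```

```text
at [ 590.08 -386.75  110.17] rpy [-179.83   -4.62   84.81] q [-0.66  0.77  1.08  0.07  1.34 -0.58] t 37.825 gap 49.93630734421073 F [0.19 0.09 0.08]
turn [-0.17 -0.04  0.11] then travel [-1.04  1.23 54.06]
```

Emit:
send_rows(
  plan=[
    {"travel": [-1, 1.2, 30], "delta_rot": [0, 0, 0], "fingers": 1},
    {"travel": [0, 0, 15], "delta_rot": [0, 0, 0], "fingers": 1},
    {"travel": [0, 0, 9], "delta_rot": [0, 0, 0], "fingers": 1},
    {"travel": [0, 0, 0], "delta_rot": [0, 0, 0], "fingers": 1},
    {"travel": [0, 0, 0], "delta_rot": [0, 0, 0], "fingers": 1},
    {"travel": [0, 0, 0], "delta_rot": [0, 0, 0], "fingers": -0.5},
    {"travel": [0, 0, 0], "delta_rot": [0, 0, 0], "fingers": -0.5},
    {"travel": [0, 0, -15], "delta_rot": [0, 0, 0], "fingers": -0.5},
    {"travel": [0, 0, -50], "delta_rot": [0, 0, 0], "fingers": -0.5},
    {"travel": [-15, 0, -60], "delta_rot": [0, -4.6, 0], "fingers": -0.5},
    {"travel": [-15, 0, -60], "delta_rot": [0, 0, 0], "fingers": -0.5},
    {"travel": [0, 0, -60], "delta_rot": [0, 0, 0], "fingers": -0.5},
    {"travel": [0, 0, -40], "delta_rot": [0, 0, 0], "fingers": -0.5},
    {"travel": [0, 0, 0], "delta_rot": [0, 0, 0], "fingers": -0.5},
  ],
)

```text
clock: 39.58
eef_pos: [588.8, -423.1, 345.7]
eef_rot: [3.137, 0.004, 1.481]
wrist_force: [0.8, -0.1, -0.2]
finger_gap: 70.2
```

```bash
cat > g.py <<'E'
import sys; from h import *; from e import wedges
s=manip.read_state(); print(s['eef_pos'],s['clock'])
c=shot('wrist'); P=cloud(c); wedges(c,P); save(c,sys.argv[1],s=1.4)
q=P[(c['z_map']>0)&(P[...,0]>500)&(P[...,0]<705)&(P[...,1]>-470)&(P[...,1]<-20)]; q=q[abs(q[:,2]-45-.08*(q[:,1]+244))<7]
for name,p in (('left',1),('right',99)):
    E=np.array([(y,np.percentile(t[:,0],p)) for y in np.arange(-400,-50,10) for t in [q[abs(q[:,1]-y)<5]] if len(t)>50])
    if len(E)>5:
        k=np.polyfit(E[:,0],E[:,1],1); print(name,'deg',np.degrees(np.arctan(-k[0])),'x at -244',np.polyval(k,-244), len(E))
for n in ('outfeed','roller'): print(n,[(round(d['confidence'],2),w(c,d['at'])) for d in tip_of(n,'wrist')[:4]])
E
python3 g.py wrist5.png
```

```text
[ 588.8 -423.1  345.7] 39.575
wedge n 1671 ctr [ 604.7 -248.9] size [49.4 49. ] ang 85.1 z 53.50314336334765 band [ 601.8 -278.5   57.2] yaw~ -95.59827903287835
wedge n 1297 ctr [ 592.6 -379.7] size [49.3 49.1] ang 84.8 z 43.097556704581734 band [ 590.2 -409.7   47.1] yaw~ -94.46273087795704
left deg -5.4631204851733415 x at -244 523.0529249747126 20
right deg -2.4341008686754453 x at -244 681.5752864567136 20
outfeed []
roller []
```

View pics/wrist5.png

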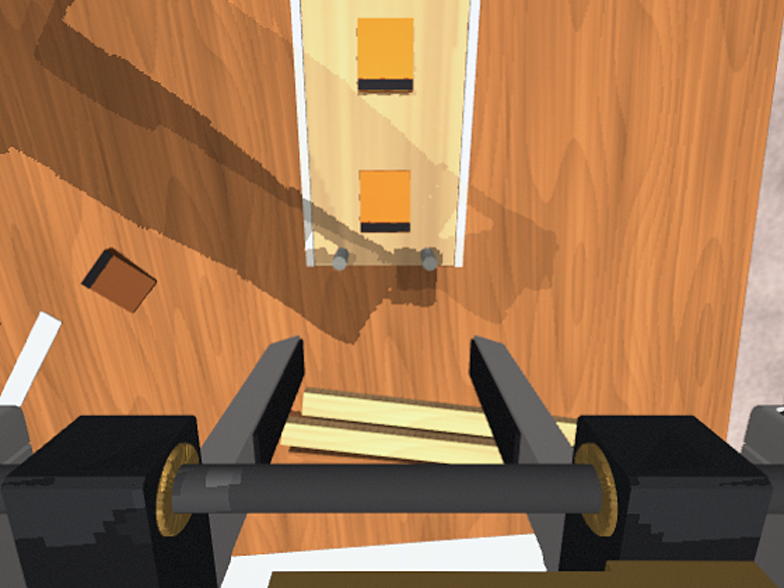

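Two wedges sit centred between the rails, C at (385,200) and B at (385,55). The rails are at 310/461 and about 297/475 at those rows, so the bands point down the slope and the noses up. Next I'll look at the rollers from above.

Emit:
send_rows(
  plan=[
    {"travel": [0, 0, 0], "delta_rot": [0, 0, -9.3], "fingers": -0.3},
    {"travel": [0, 0, 0], "delta_rot": [0, 0, -9.3], "fingers": -0.3},
    {"travel": [0, 0, 0], "delta_rot": [0, 0, -9.3], "fingers": -0.3},
    {"travel": [0, 0, 0], "delta_rot": [0, 0, -9.3], "fingers": -0.3},
    {"travel": [0, 0, 0], "delta_rot": [0, 0, -9.3], "fingers": -0.3},
    {"travel": [0, 0, 0], "delta_rot": [0, 0, -9.3], "fingers": -0.3},
    {"travel": [0, 0, 0], "delta_rot": [0, 0, -9.3], "fingers": -0.3},
    {"travel": [0, 0, 0], "delta_rot": [0, 0, -9.3], "fingers": -0.3},
    {"travel": [0, 0, 0], "delta_rot": [0, 0, -9.3], "fingers": -0.3},
    {"travel": [0, 0, 0], "delta_rot": [0, 0, -9.3], "fingers": -0.3},
    {"travel": [-6.9, 50, 0], "delta_rot": [0, 0, 0], "fingers": -0.3},
    {"travel": [-6.9, 50, 0], "delta_rot": [0, 0, 0], "fingers": -0.3},
    {"travel": [-6.9, 50, 0], "delta_rot": [0, 0, 0], "fingers": -0.3},
    {"travel": [-6.9, 50, 0], "delta_rot": [0, 0, 0], "fingers": -0.3},
    {"travel": [-6.9, 50, 0], "delta_rot": [0, 0, 0], "fingers": -0.3},
    {"travel": [-6.9, 50, 0], "delta_rot": [0, 0, 0], "fingers": -0.3},
    {"travel": [-6.9, 50, 0], "delta_rot": [0, 0, 0], "fingers": -0.3},
    {"travel": [-6.9, 50, 0], "delta_rot": [0, 0, 0], "fingers": -0.3},
    {"travel": [-6.9, 50, 0], "delta_rot": [0, 0, 0], "fingers": -0.3},
    {"travel": [0, 0, 0], "delta_rot": [0, 0, 0], "fingers": -0.3},
  ],
)

```text
clock: 42.22
eef_pos: [667.3, 27.7, 338.9]
eef_rot: [3.141, -0.005, 3.109]
wrist_force: [-0.8, -1.2, -0.3]
finger_gap: 61.4
```

```bash
cat > r.py <<'E'
import sys; from h import *; from e import wedges
np.set_printoptions(precision=1,suppress=True)
s=manip.read_state(); print(s['eef_pos'],np.degrees(s['eef_rot']),s['clock'])
c=shot('wrist'); P=cloud(c); save(c,sys.argv[1],s=1.4); wedges(c,P)
print('net',[(round(d['confidence'],2),w(c,d['at'])) for d in tip_of('roller','wrist')[:5]])
for d in masks_of('roller','wrist')[:5]:
    m=cv2.erode(d['region'].astype(np.uint8),np.ones((3,3)))>0; q=P[m&(c['z_map']>0)]; q=q[np.linalg.norm(q-np.median(q,0),axis=1)<95]
    hi=q[:,2]>np.percentile(q[:,2],97)-6; r=cv2.minAreaRect(q[hi][:,:2].astype(np.float32))
    print(round(d['confidence'],2),'ridge z',np.percentile(q[:,2],97),'ctr',np.array(r[0]),np.array(r[1]),round(r[2],1))
E
python3 r.py wrist6.png
```

```text
[667.3  27.7 338.9] [180.   -0.3 178.1] 42.225
wedge n 184 ctr [536.4 321.4] size [10.  39.3] ang 87.5 z 82.51064690228952 band [0. 0. 0.] yaw~ -149.0766116757598
wedge n 170 ctr [579.5 319.8] size [10.  35.8] ang 88.6 z 82.70243775435785 band [0. 0. 0.] yaw~ -151.10770530110537
wedge n 1526 ctr [ 604.3 -249.1] size [51.7 49.7] ang 84.3 z 54.03855546847089 band [ 601.2 -278.7   57.6] yaw~ -95.8555654969802
wedge n 1506 ctr [ 616.5 -125.3] size [50.5 49.4] ang 84.1 z 63.67103105606432 band [ 613.6 -154.8   67.3] yaw~ -95.50111035292316
wedge n 98 ctr [642.5 317.8] size [ 9.  22.7] ang 86.0 z 82.52930366421066 band [0. 0. 0.] yaw~ -153.6839501464837
wedge n 195 ctr [680.8 314.9] size [12.1 49.3] ang 88.5 z 82.3688154045152 band [0. 0. 0.] yaw~ -155.1773427821309
net [(0.86, array([600.5,  94.2, 109.4])), (0.65, array([606.2, 231.3, 103.2])), (0.56, array([604.7, 165.5, 104.6]))]
0.82 ridge z 128.56395756834056 ctr [604.3 163. ] [ 32.3 119.1] 87.3
0.8 ridge z 128.77544120212085 ctr [602.6  92.8] [ 31.6 120.5] 87.4
0.76 ridge z 128.55423881487678 ctr [607.4 232.1] [ 31.6 118.6] 87.7
```

View pics/wrist6.png

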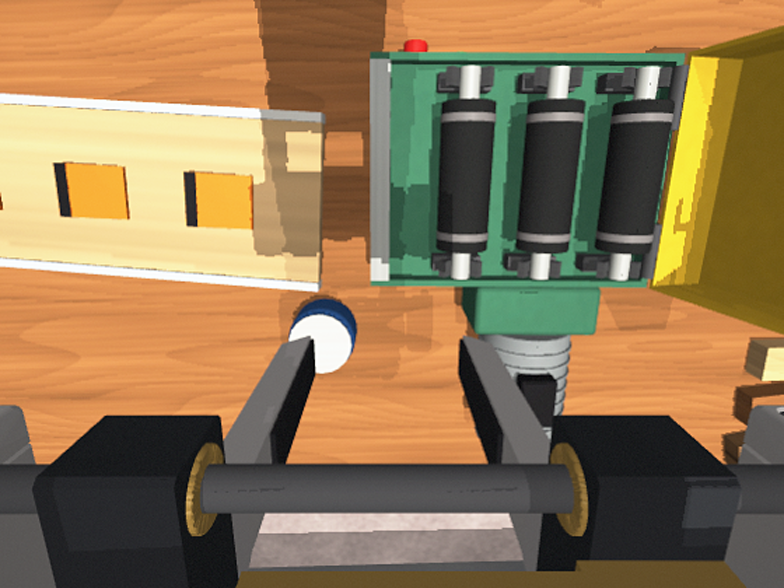

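All three rollers are in their bearings, at (466,175), (552,175) and (636,175) in the picture. Wedges A and B are centred on the table. I'll pick roller 1.

Emit:
send_rows(
  plan=[
    {"travel": [33.7, 32.5, 20], "delta_rot": [0, 0, -0.4], "fingers": -0.23},
    {"travel": [33.7, 32.5, 40], "delta_rot": [0, 0.3, 0], "fingers": -0.23},
    {"travel": [0, 0, 50], "delta_rot": [0, 0, 0], "fingers": -0.23},
    {"travel": [0, 0, 40], "delta_rot": [0, 0, 0], "fingers": -0.23},
    {"travel": [0, 0, 0], "delta_rot": [0, 0, 0], "fingers": -0.23},
  ],
)

```text
clock: 43.0
eef_pos: [600.4, 90.5, 188.3]
eef_rot: [-3.141, -0.012, 3.11]
wrist_force: [-0.5, -0.1, 1.1]
finger_gap: 57.6
```

```bash
python3 p.py 602 95 115 177.7
```

```text
at [600.37  90.47 188.29] rpy [-179.98   -0.71  178.19] q [ 0.09  0.46  1.38  0.    1.31 -1.45] t 43.0 gap 57.62624951777303 F [-0.52 -0.12  1.07]
turn [-0.02 -0.71  0.49] then travel [-1.45  4.6  73.29]
```

Emit:
send_rows(
  plan=[
    {"travel": [-1.5, 4.6, 0], "delta_rot": [0, -0.7, 0.5], "fingers": -0.23},
    {"travel": [0, 0, 30], "delta_rot": [0, 0, 0], "fingers": -0.23},
    {"travel": [0, 0, 25], "delta_rot": [0, 0, 0], "fingers": -0.23},
    {"travel": [0, 0, 18], "delta_rot": [0, 0, 0], "fingers": -0.23},
    {"travel": [0, 0, 0], "delta_rot": [0, 0, 0], "fingers": -0.23},
    {"travel": [0, 0, 0], "delta_rot": [0, 0, 0], "fingers": 1},
    {"travel": [0, 0, 0], "delta_rot": [0, 0, 0], "fingers": 1},
    {"travel": [0, 0, 0], "delta_rot": [0, 0, 0], "fingers": 1},
    {"travel": [0, 0, 0], "delta_rot": [0, 0, 0], "fingers": 1},
  ],
  grip_force=25,
)

```text
clock: 44.12
eef_pos: [604.1, 95.7, 119.0]
eef_rot: [-3.141, 0.007, 3.103]
wrist_force: [-0.7, -5.0, 2.8]
finger_gap: 43.5
```

Emit:
send_rows(
  plan=[
    {"travel": [0, 0, 0], "delta_rot": [0, 0, 0], "fingers": -0.23},
    {"travel": [0, 0, 0], "delta_rot": [0, 0, 0], "fingers": -0.23},
    {"travel": [0, 0, 4], "delta_rot": [0, 0, 0], "fingers": -0.23},
    {"travel": [0, 0, 0], "delta_rot": [0, 0, 0], "fingers": -0.23},
    {"travel": [0, 0, 0], "delta_rot": [0, 0, 0], "fingers": 1},
    {"travel": [0, 0, 0], "delta_rot": [0, 0, 0], "fingers": 1},
    {"travel": [0, 0, 0], "delta_rot": [0, 0, 0], "fingers": 1},
    {"travel": [0, 0, 0], "delta_rot": [0, 0, 0], "fingers": 1},
  ],
)

```text
clock: 45.12
eef_pos: [603.6, 95.7, 113.8]
eef_rot: [-3.141, 0.005, 3.102]
wrist_force: [-1.6, -5.1, 1.5]
finger_gap: 43.2
```

Emit:
send_rows(
  plan=[
    {"travel": [0, 0, -20], "delta_rot": [0, 0, 0], "fingers": 1},
    {"travel": [0, 0, -40], "delta_rot": [0, 0, 0], "fingers": 1},
    {"travel": [0, 0, -50], "delta_rot": [0, 0, 0], "fingers": 1},
    {"travel": [0, 0, 0], "delta_rot": [0, 0, 3], "fingers": 1},
    {"travel": [-3.9, -48.4, 0], "delta_rot": [0, 0, 0], "fingers": 1},
    {"travel": [-3.9, -48.4, 0], "delta_rot": [0, 0, 0], "fingers": 1},
    {"travel": [-3.9, -48.4, 0], "delta_rot": [0, 0, 0], "fingers": 1},
    {"travel": [-3.9, -48.4, 0], "delta_rot": [0, 0, 0], "fingers": 1},
    {"travel": [-3.9, -48.4, 0], "delta_rot": [0, 0, 0], "fingers": 1},
    {"travel": [-3.9, -48.4, 0], "delta_rot": [0, 0, 0], "fingers": 1},
    {"travel": [-3.9, -48.4, 0], "delta_rot": [0, 0, 0], "fingers": 1},
    {"travel": [-3.9, -48.4, 0], "delta_rot": [0, 0, 0], "fingers": 1},
    {"travel": [-3.6, -48, 0], "delta_rot": [0, 0, 0], "fingers": 1},
    {"travel": [0, 0, 40], "delta_rot": [0, 0, 0], "fingers": 1},
    {"travel": [0, 0, 30], "delta_rot": [0, 0, 0], "fingers": 1},
    {"travel": [0, 0, 0], "delta_rot": [0, 0, 0], "fingers": 1},
  ],
)

```text
clock: 47.12
eef_pos: [597.3, -339.5, 150.4]
eef_rot: [3.138, -0.0, 3.05]
wrist_force: [0.1, -0.6, -3.9]
finger_gap: 43.4
```

```bash
python3 p.py 598 -340.9 67.4 174.7; cat > s.py <<'E'
from h import *
np.set_printoptions(precision=1,suppress=True)
for n in ['side','scene']:
    c=shot(n); print(n,'roller',[(round(d['confidence'],2),w(c,d['at'])) for d in tip_of('roller',n)[:4]],'wedge',[(round(d['confidence'],2),w(c,d['at'])) for d in tip_of('wedge',n)[:6] if w(c,d['at'])[0]>500])
E
python3 s.py
```

```text
at [ 597.33 -339.51  150.43] rpy [179.8   -0.01 174.77] q [-0.57  0.67  1.15  0.    1.32 -2.05] t 47.125 gap 43.388340092034895 F [ 0.12 -0.56 -3.88]
turn [ 0.2  -0.01  0.07] then travel [-0.79 -1.32 83.03]
side roller [(0.8, array([ 590.1, -338.2,  142.4])), (0.25, array([668.3, 401.7, 290.9]))] wedge [(0.84, array([ 594.9, -381.5,   36.1])), (0.74, array([ 612.4, -130.3,   56.2])), (0.55, array([ 607.4, -254. ,   40. ]))]
scene roller [(0.81, array([ 599.2, -341.1,  150.8])), (0.72, array([604.6, 235.7, 106.8])), (0.7, array([605.8, 164.2, 107.8]))] wedge [(0.82, array([ 614.4, -128.6,   57. ])), (0.76, array([ 601.8, -251.6,   47.2])), (0.6, array([ 596. , -382.5,   33.3]))]
```

Emit:
send_rows(
  plan=[
    {"travel": [-0.8, 0, 35], "delta_rot": [0, 0, 0], "fingers": 1},
    {"travel": [0, 0, 30], "delta_rot": [0, 0, 0], "fingers": 1},
    {"travel": [0, 0, 12], "delta_rot": [0, 0, 0], "fingers": 1},
    {"travel": [0, 0, 3], "delta_rot": [0, 0, 0], "fingers": 1},
    {"travel": [0, 0, 0], "delta_rot": [0, 0, 0], "fingers": 1},
    {"travel": [0, 0, 0], "delta_rot": [0, 0, 0], "fingers": 1},
  ],
)

```text
clock: 48.18
eef_pos: [600.1, -340.6, 74.9]
eef_rot: [-3.141, 0.007, 3.05]
wrist_force: [0.5, -0.6, -4.6]
finger_gap: 43.5
```

Emit:
send_rows(
  plan=[
    {"travel": [0, 0, 3], "delta_rot": [0, 0, 0], "fingers": 1},
    {"travel": [0, 0, 2.5], "delta_rot": [0, 0, 0], "fingers": 1},
    {"travel": [0, 0, 0], "delta_rot": [0, 0, 0], "fingers": 1},
  ],
)

```text
clock: 48.55
eef_pos: [599.5, -340.2, 67.8]
eef_rot: [3.141, 0.005, 3.05]
wrist_force: [0.3, -0.0, -4.8]
finger_gap: 43.1
```

Emit:
send_rows(
  plan=[
    {"travel": [0, 0, 1], "delta_rot": [0, 0, 0], "fingers": 1},
    {"travel": [0, 0, 0], "delta_rot": [0, 0, 0], "fingers": 1},
  ],
)

```text
clock: 48.8
eef_pos: [599.7, -340.3, 67.2]
eef_rot: [3.141, 0.005, 3.05]
wrist_force: [1.3, 0.3, -4.5]
finger_gap: 43.5
```

Emit:
send_rows(
  plan=[
    {"travel": [0, 0, 1], "delta_rot": [0, 0, 0], "fingers": 1},
    {"travel": [0, 0, 0], "delta_rot": [0, 0, 0], "fingers": 1},
  ],
)

```text
clock: 49.05
eef_pos: [599.7, -340.3, 67.1]
eef_rot: [3.141, 0.006, 3.05]
wrist_force: [-4.2, 2.3, 6.1]
finger_gap: 43.5
```

Emit:
send_rows(
  plan=[
    {"travel": [0, 0, 0], "delta_rot": [0, 0, 0], "fingers": 0.02},
    {"travel": [0, 0, 0], "delta_rot": [0, 0, 0], "fingers": -0.04},
    {"travel": [0, 0, 0], "delta_rot": [0, 0, 0], "fingers": -0.1},
    {"travel": [0, 0, 0], "delta_rot": [0, 0, 0], "fingers": -0.16},
    {"travel": [0, 0, 0], "delta_rot": [0, 0, 0], "fingers": -0.2},
    {"travel": [0, 0, -10], "delta_rot": [0, 0, 0], "fingers": -0.2},
    {"travel": [0, 0, -30], "delta_rot": [0, 0, 0], "fingers": -0.2},
    {"travel": [0, 0, -50], "delta_rot": [0, 0, 0], "fingers": -0.2},
    {"travel": [-6, 40, -50], "delta_rot": [0, 0, 0], "fingers": -0.2},
    {"travel": [-7, 50, -40], "delta_rot": [0, 0, -3], "fingers": -0.2},
    {"travel": [0, 50, 0], "delta_rot": [0, 0, 0], "fingers": -0.2},
    {"travel": [0, 50, 0], "delta_rot": [0, 0, 0], "fingers": -0.2},
    {"travel": [0, 0, 0], "delta_rot": [0, 0, 0], "fingers": -0.2},
  ],
)

```text
clock: 50.68
eef_pos: [623.5, -151.4, 245.0]
eef_rot: [3.141, 0.006, 3.106]
wrist_force: [0.4, -0.8, 0.3]
finger_gap: 56.3
```

```bash
python3 r.py wrist7.png; python3 s.py; python3 p.py 604.6 165.3 240 177.7
```

```text
[ 623.5 -151.4  245. ] [180.    0.4 178. ] 50.675
wedge n 1122 ctr [ 592.6 -394.3] size [30.4 53.9] ang 83.9 z 44.677380696735526 band [ 587.5 -357.2   75.7] yaw~ 97.93312921416485
wedge n 2096 ctr [ 617.2 -125. ] size [50.5 49.4] ang 84.4 z 63.78380094369308 band [ 612.8 -154.2   67.3] yaw~ -98.66468130711745
wedge n 2031 ctr [ 634.1 -259.9] size [50.7 50.9] ang 5.3 z 53.271834816856654 band [ 636.9 -289.2   57. ] yaw~ -84.49990159459152
net [(0.72, array([ 610.7, -130. ,   53.9])), (0.63, array([ 596.1, -346.8,   58.5])), (0.4, array([ 631.3, -262.4,   46. ]))]
0.59 ridge z 82.18625787200635 ctr [ 597.8 -342.3] [ 31.1 120.3] 84.4
0.19 ridge z 68.1703146838791 ctr [ 616.9 -131.6] [58.8 50. ] 83.9
side roller [(0.9, array([599.3, 163.8, 101.8])), (0.6, array([603.6, 234.1, 105.1])), (0.57, array([ 594.3, -343.5,   54.9]))] wedge [(0.86, array([ 634.3, -263.7,   37.3])), (0.74, array([ 591.8, -380.2,   32.1])), (0.68, array([ 611.5, -130. ,   55.2]))]
scene roller [(0.94, array([608.7, 161.3, 107.8])), (0.93, array([602.5, 236.4, 109.6])), (0.61, array([ 599.1, -346.3,   62.6]))] wedge [(0.72, array([ 615.4, -129.8,   54. ])), (0.69, array([ 594. , -382.2,   33.8])), (0.68, array([ 633.7, -263.6,   45.3]))]
at [ 623.08 -155.18  243.58] rpy [179.97   0.28 177.72] q [-0.3   0.5   1.21  0.    1.43 -1.83] t 51.125 gap 56.778961745524605 F [ 0.36  0.25 -0.08]
turn [0.03 0.28 0.02] then travel [ 31.33 319.48   3.58]
```

View pics/wrist7.png

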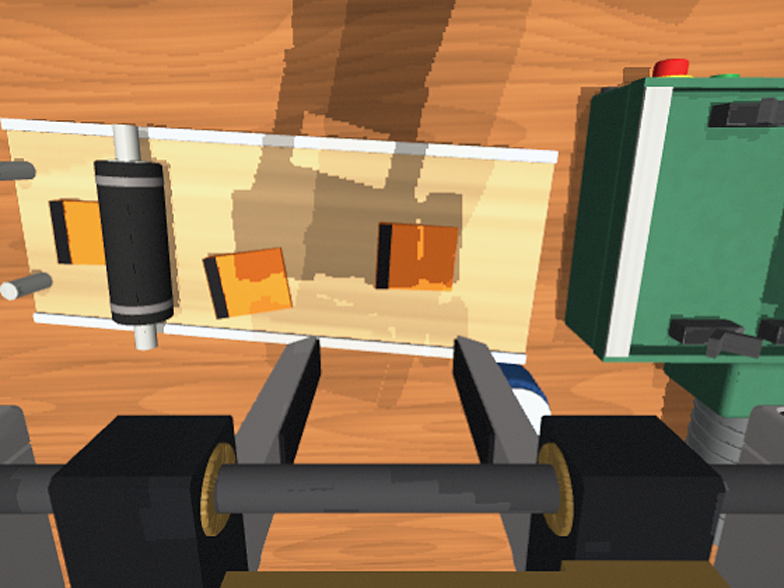

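Wedge B at (245,283) was knocked aside. Roller 1 lies square on wedge C at (135,240). I'll re-seat wedge B.

Emit:
send_rows(
  plan=[
    {"travel": [-12, -55, 0], "delta_rot": [0, 0, 0], "fingers": -0.28},
    {"travel": [-4, -55, 0], "delta_rot": [0, 0, 0], "fingers": -0.28},
    {"travel": [0, 0, 0], "delta_rot": [0, 0, 9.15], "fingers": -0.28},
    {"travel": [0, 0, 0], "delta_rot": [0, 0, 9.15], "fingers": -0.28},
    {"travel": [0, 0, 0], "delta_rot": [0, 0, 9.15], "fingers": -0.28},
    {"travel": [0, 0, 0], "delta_rot": [0, 0, 9.15], "fingers": -0.28},
    {"travel": [0, 0, 0], "delta_rot": [0, 0, 9.15], "fingers": -0.28},
    {"travel": [0, 0, 0], "delta_rot": [0, 0, 9.15], "fingers": -0.28},
    {"travel": [0, 0, 0], "delta_rot": [0, 0, 9.15], "fingers": -0.28},
    {"travel": [0, 0, 0], "delta_rot": [0, 0, 9.15], "fingers": -0.28},
    {"travel": [0, 0, 0], "delta_rot": [0, 0, 9.1], "fingers": -0.28},
    {"travel": [0, 0, 45], "delta_rot": [0, 4.6, 0], "fingers": -0.28},
    {"travel": [0, 0, 40], "delta_rot": [0, 0, 0], "fingers": -0.28},
    {"travel": [0, 0, 0], "delta_rot": [0, 0, 0], "fingers": -0.28},
  ],
  grip_force=12,
)

```text
clock: 52.88
eef_pos: [633.8, -261.6, 155.8]
eef_rot: [3.141, -0.083, 1.666]
wrist_force: [-0.6, 0.9, -0.4]
finger_gap: 60.2
```

```bash
python3 p.py 634.6 -265.1 66.5 95.4 0 0.08
```

```text
at [ 633.83 -261.57  155.81] rpy [179.99  -4.76  95.46] q [-0.47  0.69  1.12  0.07  1.38 -0.58] t 52.875 gap 60.163051173003105 F [-0.64  0.91 -0.36]
turn [-0.84 -0.25  0.02] then travel [-10.59  -0.89  88.75]
```

Emit:
send_rows(
  plan=[
    {"travel": [-10.6, -0.9, 35], "delta_rot": [-0.8, 0, 0], "fingers": -0.28},
    {"travel": [0, 0, 30], "delta_rot": [0, 0, 0], "fingers": -0.28},
    {"travel": [0, 0, 16], "delta_rot": [0, 0, 0], "fingers": -0.28},
    {"travel": [0, 0, 0], "delta_rot": [0, 0, 0], "fingers": -0.28},
  ],
)

```text
clock: 53.38
eef_pos: [635.8, -265.9, 77.8]
eef_rot: [3.123, -0.08, 1.667]
wrist_force: [-0.2, 0.6, 0.7]
finger_gap: 60.4
```

```bash
python3 p.py 634.6 -265.1 66.5 95.4 0 0.08; python3 g.py wrist8.png | head -4
```

```text
at [ 635.78 -265.87   77.81] rpy [178.91  -4.58  95.51] q [-0.48  0.76  1.18  0.08  1.23 -0.6 ] t 53.375 gap 60.395724873197786 F [-0.16  0.58  0.69]
turn [ 0.23 -0.08  0.08] then travel [-0.01 -1.27 11.33]
[ 635.8 -265.9   77.8] 53.375
wedge n 3725 ctr [ 615.8 -139.3] size [22.8 51.1] ang 86.8 z 65.12904860835488 band [ 614.1 -152.    66.9] yaw~ -97.28993423493165
wedge n 6563 ctr [ 635.2 -259.6] size [51.7 50.8] ang 5.4 z 53.01735250612407 band [ 636.8 -286.2   56.6] yaw~ -86.55617066542729
left deg 11.34563517266863 x at -244 548.9953918136122 24
```

Emit:
send_rows(
  plan=[
    {"travel": [0, -0.8, 11], "delta_rot": [0, 0, 0], "fingers": -0.28},
    {"travel": [0, 0, 0], "delta_rot": [0, 0, 0], "fingers": -0.28},
    {"travel": [0, 0, 0], "delta_rot": [0, 0, 0], "fingers": 1},
    {"travel": [0, 0, 0], "delta_rot": [0, 0, 0], "fingers": 1},
    {"travel": [0, 0, 0], "delta_rot": [0, 0, 0], "fingers": 1},
    {"travel": [0, 0, 0], "delta_rot": [0, 0, 0], "fingers": 1},
  ],
)

```text
clock: 54.28
eef_pos: [634.9, -265.1, 66.5]
eef_rot: [3.122, -0.08, 1.667]
wrist_force: [0.0, -0.2, 0.7]
finger_gap: 49.8
```

Emit:
send_rows(
  plan=[
    {"travel": [0, 0, -20], "delta_rot": [0, 0, 0], "fingers": 1},
    {"travel": [0, 0, -10], "delta_rot": [0, 0, 5.4], "fingers": 1},
    {"travel": [0, 0, 0], "delta_rot": [0, 0, 5.4], "fingers": 1},
    {"travel": [7, -30, 0], "delta_rot": [0, 0, 0], "fingers": 1},
    {"travel": [0, 0, 0], "delta_rot": [0, 0, 0], "fingers": 1},
  ],
)

```text
clock: 54.9
eef_pos: [604.6, -257.7, 98.2]
eef_rot: [3.137, -0.082, 1.477]
wrist_force: [0.5, -0.8, 0.2]
finger_gap: 49.7
```

```bash
python3 p.py 604 -254.5 67 84.7 0 0.08
```

```text
at [ 604.63 -257.7    98.24] rpy [179.76  -4.69  84.65] q [-0.49  0.67  1.29  0.08  1.22 -0.42] t 54.9 gap 49.71768575366513 F [ 0.48 -0.77  0.2 ]
turn [ 0.25 -0.11 -0.05] then travel [ 0.62 -0.92 31.39]
```

Emit:
send_rows(
  plan=[
    {"travel": [0.6, -0.9, 20], "delta_rot": [0, 0, 0], "fingers": 1},
    {"travel": [0, 0, 11], "delta_rot": [0, 0, 0], "fingers": 1},
    {"travel": [0, 0, 0], "delta_rot": [0, 0, 0], "fingers": 1},
    {"travel": [0, 0, 0], "delta_rot": [0, 0, 0], "fingers": 1},
    {"travel": [0, 0, 0], "delta_rot": [0, 0, 0], "fingers": -0.23},
    {"travel": [0, 0, 0], "delta_rot": [0, 0, 0], "fingers": -0.23},
    {"travel": [0, 0, -20], "delta_rot": [0, 0, 0], "fingers": -0.23},
    {"travel": [0, 0, -50], "delta_rot": [0, 0, 0], "fingers": -0.23},
    {"travel": [0, 0, -50], "delta_rot": [0, -4.6, 0], "fingers": -0.23},
    {"travel": [10, 20, -50], "delta_rot": [0, 0, 0], "fingers": -0.23},
    {"travel": [50, 0, 0], "delta_rot": [0, 0, 0], "fingers": -0.23},
    {"travel": [50, 0, 0], "delta_rot": [0, 0, 0], "fingers": -0.23},
    {"travel": [0, 0, 0], "delta_rot": [0, 0, -9.3], "fingers": -0.23},
    {"travel": [0, 0, 0], "delta_rot": [0, 0, -9.3], "fingers": -0.23},
    {"travel": [0, 0, 0], "delta_rot": [0, 0, -9.3], "fingers": -0.23},
    {"travel": [0, 0, 0], "delta_rot": [0, 0, -9.3], "fingers": -0.23},
    {"travel": [0, 0, 0], "delta_rot": [0, 0, -9.3], "fingers": -0.23},
  ],
)

```text
clock: 57.02
eef_pos: [633.4, -156.9, 237.5]
eef_rot: [3.137, 0.003, 2.294]
wrist_force: [-0.3, -0.2, -0.8]
finger_gap: 57.6
```

Emit:
send_rows(
  plan=[
    {"travel": [0, 0, 0], "delta_rot": [0, 0, -9.3], "fingers": -0.23},
    {"travel": [0, 0, 0], "delta_rot": [0, 0, -9.3], "fingers": -0.23},
    {"travel": [0, 0, 0], "delta_rot": [0, 0, -9.3], "fingers": -0.23},
    {"travel": [0, 0, 0], "delta_rot": [0, 0, -9.3], "fingers": -0.23},
    {"travel": [0, 0, 0], "delta_rot": [0, 0, -9.3], "fingers": -0.23},
    {"travel": [0, 0, 0], "delta_rot": [0, 0, 0], "fingers": -0.23},
  ],
)

```text
clock: 57.78
eef_pos: [633.5, -156.9, 237.2]
eef_rot: [3.14, 0.005, 3.099]
wrist_force: [-0.4, 0.7, 0.2]
finger_gap: 58.1
```

```bash
python3 r.py wrist9.png;  python3 p.py 604.6 165.3 190 177.7
```

```text
[ 633.5 -156.9  237.2] [179.9   0.3 177.6] 57.775
wedge n 1177 ctr [ 591.1 -391.8] size [26.7 50.1] ang 84.7 z 44.70723993820286 band [ 588.3 -357.7   75.5] yaw~ 94.68279644234835
wedge n 2293 ctr [ 606.8 -250.6] size [53.1 53.3] ang 84.1 z 53.72252750330665 band [ 602.8 -277.6   57.2] yaw~ -98.54746335439224
wedge n 2235 ctr [ 616.9 -125.1] size [50.4 50.5] ang 84.8 z 63.720425226056705 band [ 613.7 -154.1   67.3] yaw~ -96.37161639069603
net [(0.81, array([ 597.9, -345.8,   59.4]))]
0.63 ridge z 82.12814264306519 ctr [ 598.1 -342.6] [ 30.5 120.5] 85.0
at [ 633.45 -156.78  236.34] rpy [179.91   0.25 177.45] q [-0.3   0.52  1.18  0.    1.43 -1.83] t 57.925 gap 57.61343916536821 F [ 0.76 -0.41 -0.38]
turn [ 0.09  0.25 -0.25] then travel [ 41.76 320.67  46.34]
```

Emit:
send_rows(
  plan=[
    {"travel": [6, 45.8, 0], "delta_rot": [0, 0, 0], "fingers": -0.23},
    {"travel": [6, 45.8, 0], "delta_rot": [0, 0, 0], "fingers": -0.23},
    {"travel": [6, 45.8, 0], "delta_rot": [0, 0, 0], "fingers": -0.23},
    {"travel": [6, 45.8, 0], "delta_rot": [0, 0, 0], "fingers": -0.23},
    {"travel": [6, 45.8, 0], "delta_rot": [0, 0, 0], "fingers": -0.23},
    {"travel": [6, 45.8, 0], "delta_rot": [0, 0, 0], "fingers": -0.23},
    {"travel": [5.8, 45.8, 20], "delta_rot": [0, 0, 0], "fingers": -0.23},
    {"travel": [0, 0, 40], "delta_rot": [0, 0, 0], "fingers": -0.23},
    {"travel": [0, 0, 0], "delta_rot": [0, 0, 0], "fingers": -0.23},
    {"travel": [0, 0, 0], "delta_rot": [0, 0, 0], "fingers": -0.23},
  ],
)

```text
clock: 59.18
eef_pos: [605.7, 165.0, 177.8]
eef_rot: [3.14, 0.005, 3.099]
wrist_force: [1.1, 0.4, 0.6]
finger_gap: 57.7
```

```bash
python3 p.py 604.6 165.7 114 177.7
```

```text
at [605.72 165.01 177.84] rpy [179.88   0.31 177.55] q [ 0.21  0.51  1.34  0.    1.29 -1.32] t 59.175 gap 57.70458568997409 F [1.06 0.36 0.59]
turn [ 0.12  0.32 -0.15] then travel [ 1.14  0.65 63.84]
```

Emit:
send_rows(
  plan=[
    {"travel": [1, 0.7, 30], "delta_rot": [0, 0.3, 0], "fingers": -0.23},
    {"travel": [0, 0, 20], "delta_rot": [0, 0, 0], "fingers": -0.23},
    {"travel": [0, 0, 14], "delta_rot": [0, 0, 0], "fingers": -0.23},
    {"travel": [0, 0, 0], "delta_rot": [0, 0, 0], "fingers": -0.23},
    {"travel": [0, 0, 0], "delta_rot": [0, 0, 0], "fingers": 1},
    {"travel": [0, 0, 0], "delta_rot": [0, 0, 0], "fingers": 1},
    {"travel": [0, 0, 0], "delta_rot": [0, 0, 0], "fingers": 1},
    {"travel": [0, 0, 0], "delta_rot": [0, 0, 0], "fingers": 1},
  ],
  grip_force=25,
)

```text
clock: 60.18
eef_pos: [604.7, 165.7, 113.1]
eef_rot: [3.14, 0.0, 3.1]
wrist_force: [-0.9, -5.6, 4.5]
finger_gap: 43.4
```

Emit:
send_rows(
  plan=[
    {"travel": [0, 0, -20], "delta_rot": [0, 0, 0], "fingers": 1},
    {"travel": [0, 0, -40], "delta_rot": [0, 0, 0], "fingers": 1},
    {"travel": [0, 0, -50], "delta_rot": [0, 0, 0], "fingers": 1},
    {"travel": [0, 0, 0], "delta_rot": [0, 0, 2.9], "fingers": 1},
    {"travel": [-4.8, -46.7, 0], "delta_rot": [0, 0, 0], "fingers": 1},
    {"travel": [-4.8, -46.7, 0], "delta_rot": [0, 0, 0], "fingers": 1},
    {"travel": [-4.8, -46.7, 0], "delta_rot": [0, 0, 0], "fingers": 1},
    {"travel": [-4.8, -46.7, 0], "delta_rot": [0, 0, 0], "fingers": 1},
    {"travel": [-4.8, -46.7, 0], "delta_rot": [0, 0, 0], "fingers": 1},
    {"travel": [-4.8, -46.7, 0], "delta_rot": [0, 0, 0], "fingers": 1},
    {"travel": [-4.8, -46.7, 0], "delta_rot": [0, 0, 0], "fingers": 1},
    {"travel": [-4.8, -46.7, 0], "delta_rot": [0, 0, 0], "fingers": 1},
    {"travel": [0, 0, 40], "delta_rot": [0, 0, 0], "fingers": 1},
    {"travel": [0, 0, 30], "delta_rot": [0, 0, 0], "fingers": 1},
    {"travel": [0, 0, 0], "delta_rot": [0, 0, 0], "fingers": 1},
    {"travel": [0, 0, 0], "delta_rot": [0, 0, 0], "fingers": 1},
  ],
)

```text
clock: 62.18
eef_pos: [608.8, -209.4, 153.0]
eef_rot: [3.14, 0.0, 3.05]
wrist_force: [-0.2, -0.8, -4.0]
finger_gap: 43.2
```

```bash
python3 p.py 608.5 -209.7 77.8 174.7; python3 s.py
```

```text
at [ 608.83 -209.39  152.95] rpy [179.93   0.01 174.76] q [-0.39  0.57  1.31  0.    1.26 -1.87] t 62.175 gap 43.18171298664566 F [-0.23 -0.84 -3.99]
turn [0.07 0.01 0.06] then travel [ 0.3  -0.34 75.15]
side roller [(0.87, array([ 604.4, -208.5,  141.8]))] wedge [(0.83, array([ 590.8, -381. ,   35. ])), (0.62, array([ 603.2, -251.6,   40.7])), (0.61, array([ 614.1, -126.4,   56.2]))]
scene roller [(0.98, array([ 597.4, -340.5,   61.9])), (0.79, array([603. , 233.1, 110.2]))] wedge [(0.89, array([ 592.2, -384.1,   32.2])), (0.81, array([ 614.9, -129.2,   53.7])), (0.68, array([ 604.4, -252. ,   49.3])), (0.23, array([602.8, 236.8, 106.9]))]
```

Emit:
send_rows(
  plan=[
    {"travel": [0, 0, 35], "delta_rot": [0, 0, 0], "fingers": 1},
    {"travel": [0, 0, 25], "delta_rot": [0, 0, 0], "fingers": 1},
    {"travel": [0, 0, 12], "delta_rot": [0, 0, 0], "fingers": 1},
    {"travel": [0, 0, 3], "delta_rot": [0, 0, 0], "fingers": 1},
    {"travel": [0, 0, 0], "delta_rot": [0, 0, 0], "fingers": 1},
    {"travel": [0, 0, 0], "delta_rot": [0, 0, 0], "fingers": 1},
  ],
)

```text
clock: 63.22
eef_pos: [608.5, -209.4, 77.1]
eef_rot: [3.14, -0.0, 3.05]
wrist_force: [-0.1, -0.3, -4.2]
finger_gap: 43.5
```

Emit:
send_rows(
  plan=[
    {"travel": [0, 0, 0.8], "delta_rot": [0, 0, 0], "fingers": 1},
    {"travel": [0, 0, 0], "delta_rot": [0, 0, 0], "fingers": 1},
  ],
)

```text
clock: 63.48
eef_pos: [608.5, -209.4, 76.9]
eef_rot: [3.14, -0.0, 3.05]
wrist_force: [-4.2, 0.7, 5.3]
finger_gap: 43.3
```

Emit:
send_rows(
  plan=[
    {"travel": [0, 0, 0], "delta_rot": [0, 0, 0], "fingers": 0.02},
    {"travel": [0, 0, 0], "delta_rot": [0, 0, 0], "fingers": -0.04},
    {"travel": [0, 0, 0], "delta_rot": [0, 0, 0], "fingers": -0.1},
    {"travel": [0, 0, 0], "delta_rot": [0, 0, 0], "fingers": -0.16},
    {"travel": [0, 0, 0], "delta_rot": [0, 0, 0], "fingers": -0.2},
    {"travel": [0, 0, -10], "delta_rot": [0, 0, 0], "fingers": -0.2},
    {"travel": [0, 0, -30], "delta_rot": [0, 0, 0], "fingers": -0.2},
    {"travel": [0, 0, -50], "delta_rot": [0, 0, 0], "fingers": -0.2},
    {"travel": [-10, 20, -50], "delta_rot": [0, 0, 0], "fingers": -0.2},
    {"travel": [-10, 40, -20], "delta_rot": [0, 0, -3], "fingers": -0.23},
    {"travel": [0, 50, 0], "delta_rot": [0, 0, 0], "fingers": -0.23},
    {"travel": [0, 0, 0], "delta_rot": [0, 0, 0], "fingers": -0.23},
    {"travel": [0, 0, 0], "delta_rot": [0, 0, 0], "fingers": -0.23},
  ],
)

```text
clock: 65.1
eef_pos: [635.7, -102.0, 236.2]
eef_rot: [3.14, -0.001, 3.102]
wrist_force: [-0.6, 1.1, 0.7]
finger_gap: 57.6
```

```bash
python3 r.py wrist10.png; python3 p.py 607.4 235.6 235 177.7
```

```text
[ 635.7 -102.   236.2] [179.9  -0.1 177.8] 65.1
wedge n 699 ctr [ 594.1 -379.4] size [40.7 51.3] ang 76.1 z 44.7225791651652 band [ 586.9 -350.6   80. ] yaw~ 104.00473715023385
wedge n 1435 ctr [ 604.6 -253.7] size [41.5 49.9] ang 84.8 z 54.72701527506496 band [ 601.  -229.2   84.9] yaw~ 98.40159227013699
wedge n 2321 ctr [ 616.8 -125.2] size [50.1 50.3] ang 84.4 z 63.7862495029014 band [ 613.5 -153.9   67.3] yaw~ -96.44932831711623
net [(0.81, array([ 605.3, -214.5,   71.7])), (0.61, array([ 594.5, -345.7,   60.3]))]
0.95 ridge z 82.21021185587036 ctr [ 597.9 -342.3] [ 31.5 120. ] 84.7
0.6 ridge z 92.59239129779301 ctr [ 608.4 -212.8] [ 31.7 120.5] 85.3
at [ 635.64 -102.78  235.75] rpy [179.91  -0.09 177.67] q [-0.22  0.51  1.21  0.    1.43 -1.75] t 65.25 gap 57.871019375548855 F [0.65 0.4  0.11]
turn [ 0.09 -0.09 -0.03] then travel [ 41.8  336.97   0.75]
```

View pics/wrist10.png

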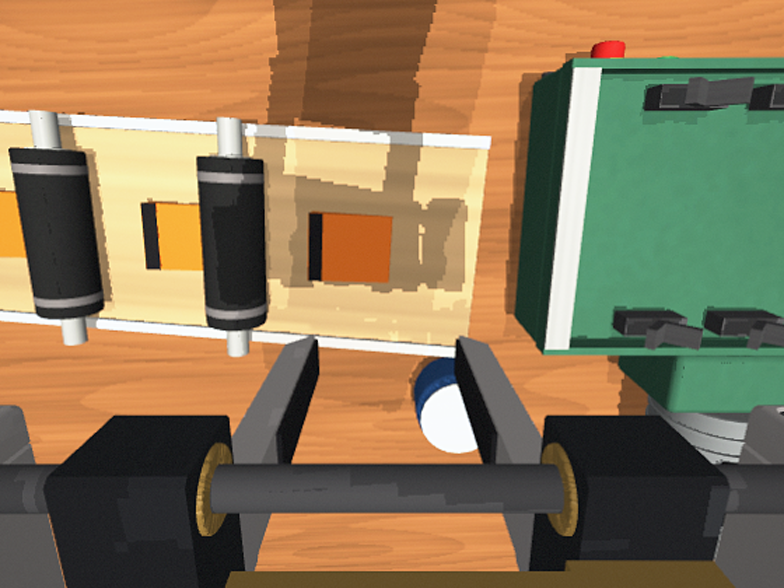

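Rollers 1 at (58,235) and 2 at (235,243) lie square against their wedges, and wedge A at (350,247) is ready. I'll pick roller 3.

Emit:
send_rows(
  plan=[
    {"travel": [6, 48.1, 0], "delta_rot": [0, 0, 0], "fingers": -0.23},
    {"travel": [6, 48.1, 0], "delta_rot": [0, 0, 0], "fingers": -0.23},
    {"travel": [6, 48.1, 0], "delta_rot": [0, 0, 0], "fingers": -0.23},
    {"travel": [6, 48.1, 0], "delta_rot": [0, 0, 0], "fingers": -0.23},
    {"travel": [6, 48.1, 0], "delta_rot": [0, 0, 0], "fingers": -0.23},
    {"travel": [6, 48.1, 0], "delta_rot": [0, 0, 0], "fingers": -0.23},
    {"travel": [5.8, 48.1, 0], "delta_rot": [0, 0, 0], "fingers": -0.23},
    {"travel": [0, 0, 30], "delta_rot": [0, 0, 0], "fingers": -0.23},
    {"travel": [0, 0, 30], "delta_rot": [0, 0, 0], "fingers": -0.23},
    {"travel": [0, 0, 0], "delta_rot": [0, 0, 0], "fingers": -0.23},
  ],
)

```text
clock: 66.5
eef_pos: [606.6, 235.6, 174.3]
eef_rot: [3.141, -0.005, 3.101]
wrist_force: [0.0, 0.7, -0.5]
finger_gap: 57.7
```

```bash
python3 p.py 607.4 235.9 114 177.7
```

```text
at [606.63 235.59 174.28] rpy [179.99  -0.31 177.69] q [ 0.31  0.57  1.26  0.    1.32 -1.22] t 66.5 gap 57.69009672057989 F [ 0.02  0.73 -0.47]
turn [ 0.01 -0.31 -0.01] then travel [-0.76  0.35 60.28]
```

Emit:
send_rows(
  plan=[
    {"travel": [-0.8, 0.4, 25], "delta_rot": [0, -0.3, 0], "fingers": -0.23},
    {"travel": [0, 0, 20], "delta_rot": [0, 0, 0], "fingers": -0.23},
    {"travel": [0, 0, 15], "delta_rot": [0, 0, 0], "fingers": -0.23},
    {"travel": [0, 0, 0], "delta_rot": [0, 0, 0], "fingers": -0.23},
    {"travel": [0, 0, 0], "delta_rot": [0, 0, 0], "fingers": 1},
    {"travel": [0, 0, 0], "delta_rot": [0, 0, 0], "fingers": 1},
    {"travel": [0, 0, 0], "delta_rot": [0, 0, 0], "fingers": 1},
    {"travel": [0, 0, 0], "delta_rot": [0, 0, 0], "fingers": 1},
  ],
)

```text
clock: 67.5
eef_pos: [608.5, 235.6, 117.2]
eef_rot: [-3.141, 0.005, 3.102]
wrist_force: [-1.2, -9.6, 2.1]
finger_gap: 43.4
```

Emit:
send_rows(
  plan=[
    {"travel": [0, 0, 0], "delta_rot": [0, 0, 0], "fingers": -0.23},
    {"travel": [0, 0, 0], "delta_rot": [0, 0, 0], "fingers": -0.23},
    {"travel": [1, -1, 3], "delta_rot": [0, 0, 0], "fingers": -0.23},
    {"travel": [0, 0, 0], "delta_rot": [0, 0, 0], "fingers": -0.23},
    {"travel": [0, 0, 0], "delta_rot": [0, 0, 0], "fingers": 1},
    {"travel": [0, 0, 0], "delta_rot": [0, 0, 0], "fingers": 1},
    {"travel": [0, 0, 0], "delta_rot": [0, 0, 0], "fingers": 1},
    {"travel": [0, 0, 0], "delta_rot": [0, 0, 0], "fingers": 1},
  ],
)

```text
clock: 68.5
eef_pos: [607.1, 235.6, 113.4]
eef_rot: [3.141, 0.004, 3.102]
wrist_force: [-0.8, -5.1, 1.4]
finger_gap: 43.6
```

Emit:
send_rows(
  plan=[
    {"travel": [0, 0, -20], "delta_rot": [0, 0, 0], "fingers": 1},
    {"travel": [0, 0, -40], "delta_rot": [0, 0, 0], "fingers": 1},
    {"travel": [0, 0, -50], "delta_rot": [0, 0, 0], "fingers": 1},
    {"travel": [0, 0, 0], "delta_rot": [0, 0, 3], "fingers": 1},
    {"travel": [-6.1, -45.4, 0], "delta_rot": [0, 0, 0], "fingers": 1},
    {"travel": [-6.1, -45.4, 0], "delta_rot": [0, 0, 0], "fingers": 1},
    {"travel": [-6.1, -45.4, 0], "delta_rot": [0, 0, 0], "fingers": 1},
    {"travel": [-6.1, -45.4, 0], "delta_rot": [0, 0, 0], "fingers": 1},
    {"travel": [-6.1, -45.4, 0], "delta_rot": [0, 0, 0], "fingers": 1},
    {"travel": [-6.1, -45.4, 0], "delta_rot": [0, 0, 0], "fingers": 1},
    {"travel": [-6.1, -45.4, 0], "delta_rot": [0, 0, 0], "fingers": 1},
    {"travel": [0, 0, 35], "delta_rot": [0, 0, 0], "fingers": 1},
    {"travel": [0, 0, 25], "delta_rot": [0, 0, 0], "fingers": 1},
    {"travel": [0, 0, 0], "delta_rot": [0, 0, 0], "fingers": 1},
    {"travel": [0, 0, 0], "delta_rot": [0, 0, 0], "fingers": 1},
  ],
)

```text
clock: 70.38
eef_pos: [620.9, -84.2, 164.7]
eef_rot: [3.14, 0.006, 3.05]
wrist_force: [0.2, 0.5, -6.0]
finger_gap: 43.4
```

```bash
python3 p.py 620 -85.1 88.2 174.7; python3 s.py
```

```text
at [620.86 -84.21 164.68] rpy [179.89   0.32 174.77] q [-0.19  0.52  1.36  0.    1.26 -1.67] t 70.375 gap 43.37682712995528 F [ 0.24  0.46 -6.01]
turn [0.11 0.32 0.07] then travel [ 0.78 -0.97 76.48]
side roller [(0.89, array([619.5, -85.4, 155.4])), (0.86, array([ 603.6, -210.2,   64.8])), (0.69, array([ 592.2, -345.5,   56.8])), (0.33, array([389.3, 202.9,  -3.7]))] wedge [(0.65, array([ 612.6, -130.7,   56.1])), (0.61, array([ 594.6, -380.3,   34.5])), (0.61, array([762. , -41.9,  -1.6])), (0.5, array([ 607.1, -249.6,   39.7]))]
scene roller [(0.97, array([ 602.6, -344.2,   59.6])), (0.87, array([617.1, -83.6, 158. ])), (0.63, array([ 611.7, -215.3,   70.2]))] wedge [(0.71, array([ 603.2, -251.3,   46.9])), (0.59, array([ 598. , -380.6,   34. ])), (0.53, array([ 613.8, -132.2,   56.1]))]
```

Emit:
send_rows(
  plan=[
    {"travel": [0.8, -1, 35], "delta_rot": [0, 0, 0], "fingers": 1},
    {"travel": [0, 0, 25], "delta_rot": [0, 0, 0], "fingers": 1},
    {"travel": [0, 0, 13], "delta_rot": [0, 0, 0], "fingers": 1},
    {"travel": [0, 0, 3], "delta_rot": [0, 0, 0], "fingers": 1},
    {"travel": [0, 0, 0], "delta_rot": [0, 0, 0], "fingers": 1},
    {"travel": [0, 0, 0], "delta_rot": [0, 0, 0], "fingers": 1},
  ],
)

```text
clock: 71.42
eef_pos: [620.1, -85.3, 87.7]
eef_rot: [3.14, 0.005, 3.05]
wrist_force: [0.8, 0.2, -6.5]
finger_gap: 43.6
```

Emit:
send_rows(
  plan=[
    {"travel": [0, 0, 1], "delta_rot": [0, 0, 0], "fingers": 1},
    {"travel": [0, 0, 0], "delta_rot": [0, 0, 0], "fingers": 1},
  ],
)

```text
clock: 71.68
eef_pos: [620.1, -85.3, 87.2]
eef_rot: [3.14, 0.005, 3.05]
wrist_force: [-4.0, 0.9, 6.0]
finger_gap: 43.7
```

Contact. Release, then retreat to where the wrist camera sees the table.

Emit:
send_rows(
  plan=[
    {"travel": [0, 0, 0], "delta_rot": [0, 0, 0], "fingers": 0.02},
    {"travel": [0, 0, 0], "delta_rot": [0, 0, 0], "fingers": -0.04},
    {"travel": [0, 0, 0], "delta_rot": [0, 0, 0], "fingers": -0.1},
    {"travel": [0, 0, 0], "delta_rot": [0, 0, 0], "fingers": -0.16},
    {"travel": [0, 0, 0], "delta_rot": [0, 0, 0], "fingers": -0.2},
    {"travel": [0, 0, -10], "delta_rot": [0, 0, 0], "fingers": -0.2},
    {"travel": [0, 0, -30], "delta_rot": [0, 0, 0], "fingers": -0.2},
    {"travel": [0, 0, -50], "delta_rot": [0, 0, 0], "fingers": -0.2},
    {"travel": [-10, 0, -60], "delta_rot": [0, 0, 0], "fingers": -0.2},
    {"travel": [-20, -40, -60], "delta_rot": [0, 0, 0], "fingers": -0.2},
    {"travel": [-10, -50, -10], "delta_rot": [0, 0, 0], "fingers": -0.2},
    {"travel": [0, -40, 0], "delta_rot": [0, 0, 0], "fingers": -0.2},
    {"travel": [0, 0, 0], "delta_rot": [0, 0, 0], "fingers": -0.2},
    {"travel": [0, 0, 0], "delta_rot": [0, 0, 0], "fingers": -0.2},
  ],
)

```text
clock: 73.42
eef_pos: [644.1, -211.2, 296.3]
eef_rot: [3.14, 0.004, 3.05]
wrist_force: [0.1, -0.4, 0.2]
finger_gap: 56.8
```

```bash
python3 r.py wrist11.png; cat > t.py <<'E'
from h import *
np.set_printoptions(precision=1,suppress=True)
for n in ['side','scene']:
    c=shot(n); save(c,n+'9.png',s=1.4)
    for k in ['panel_handle','wax_tin','glue_bottle','sanding_block','roller']: print(n,k,[(round(d['confidence'],2),w(c,d['at'])) for d in tip_of(k,n)[:3]])
E
python3 t.py
```

```text
[ 644.1 -211.2  296.3] [179.9   0.2 174.8] 73.425
wedge n 1017 ctr [ 592.2 -384.3] size [41.2 48.6] ang 84.6 z 44.185525016329564 band [ 589.3 -359.2   74.7] yaw~ 96.53113957125228
wedge n 1274 ctr [ 604.7 -256. ] size [37.5 49.1] ang 83.7 z 54.27349804223377 band [ 602.2 -233.7   79. ] yaw~ 96.43859139098664
wedge n 1472 ctr [ 616.2 -128.7] size [43.4 49.2] ang 84.1 z 63.73269527578819 band [ 614.7 -112.1   82.9] yaw~ 95.27537418230047
net [(0.79, array([ 605.8, -214. ,   67. ])), (0.74, array([620.5, -85.6,  77.9])), (0.57, array([ 597.9, -346. ,   58.4]))]
0.87 ridge z 82.14172046266354 ctr [ 598.  -343.7] [ 31.5 120.6] 84.6
0.8 ridge z 102.24113067752369 ctr [620.3 -90.5] [ 31.9 120.6] 84.3
side panel_handle [(0.71, array([590.8, 415.1, 240.9]))]
side wax_tin [(0.66, array([764.8, -45.5,  -0.7])), (0.17, array([ 605.5, -212.1,   68.1]))]
side glue_bottle [(0.67, array([408. , 372.2,  -3.4]))]
side sanding_block [(0.97, array([391.9, 202.1,  -3.1])), (0.69, array([617.9, -93.3,  81.2])), (0.52, array([600.5, 146. ,  -4.9]))]
side roller [(0.78, array([ 604.2, -212.5,   64.9])), (0.64, array([615.3, -87.1,  77.7])), (0.56, array([ 591.6, -343.4,   58.8]))]
scene panel_handle [(0.76, array([586.3, 415.2, 247.3]))]
scene wax_tin [(0.59, array([768.8, -46.3,  -0.5]))]
scene glue_bottle [(0.82, array([404.9, 372.2,  -2.8]))]
scene sanding_block [(0.91, array([388.4, 204.1,  -2.5])), (0.21, array([ 589.2, -438.1,   28.8]))]
scene roller [(0.97, array([617.9, -86.4,  82.2])), (0.89, array([ 609.3, -215.9,   68.5])), (0.88, array([ 600.2, -343.9,   63.6]))]
```

View pics/wrist11.png

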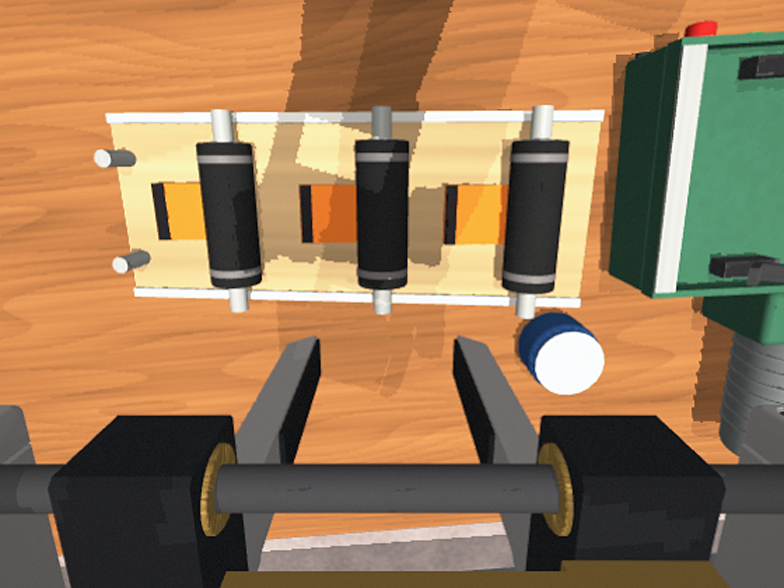

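View pics/side9.png

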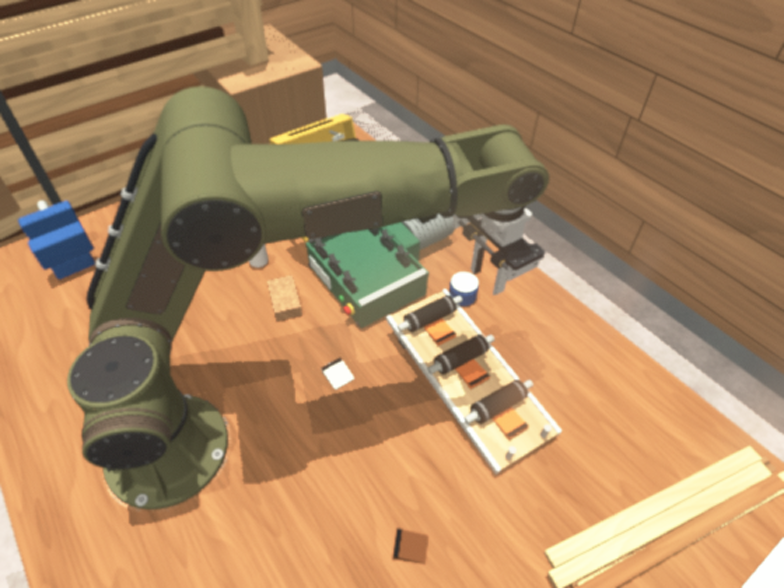

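```bash
python3 -c "
from cell import manip; print(manip.sign_off())"
```

```text
the job is handed in; nothing more can be done
None
```

The job is handed in at about 74 s, within the 210 s limit. I turned the key the full quarter turn and swung the panel past upright, where it stays. All three rollers are out of the bearings, each lying across the outfeed table against the nose of its own orange wedge.

**Wedge knocked aside:** the middle wedge was knocked about 3 cm aside after roller 1 was laid. I noticed it in the check picture and set it back in place before laying its roller.

**Last checks:**
- **Rollers:** the final wrist picture shows them square to the rails, each touching its wedge and clear of the pegs and each other. The axes sit near y = -344, -213 and -88 mm.
- **Wedges:** they are in the middle of the table's width with noses up the slope.
- **Other objects:** the wax tin, glue bottle and sanding block read the same positions as at the start, within a few millimetres. The white and brown look-alikes were not touched.

**Panel moved slightly:** its handle reads about 10 mm further over than where I left it. The panel is now at about 1.88 rad, close to its 1.9 rad limit, and was probably brushed by the gripper body when I took out roller 3. No force reading I saw was near a limit, but I only saw the value at the end of each move.

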